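# Load the bench press with spacer plates

## Robot

A 7-joint arm with a two-finger parallel gripper is mounted at the origin on the work surface. World frame = base frame: x ahead of the robot, y to its left, z up, the work surface at z = 0. Lengths are in m, angles in rad, forces in N, time in s.
With the tool pointing down it reaches from about 0.4 to 0.875 m from the base axis. Payload 6.5 kg.
Tool frame: the origin (TCP) lies at the very end of the fingers, on their centre line; the grasp point (between the pads) lies robot.hold_point_z behind it (robot.hold_point_z is the distance from the TCP to the grasp point, in m); z points along the fingers, y is the direction in which the jaws open and shut (so a half turn about z gives the same grasp; the last joint's range is limited). The gripper opens to 85 mm and grips with 20 to 120 N. Pads are 22 mm wide; open, the fingers measure 114 mm over their backs; the gripper's body (76 mm by 85 mm) begins 54 mm behind the grasp point. The pads swing forward as they close: fully open they stand 13 mm farther back than shut.
Start: joints at [-1.197, 0.536, -0.004, 1.538, 0.003, 1.067, -0.071], TCP at [0.277, 0.588, 0.231] pointing down, gripper open.
Joint ranges: [-2.7, 2.7], [-0.37, 2.16], [-1.27, 1.26], [0.24, 2.4], [-1.31, 4.45], [0.19, 1.91], [-2.76, 2.76]. Speed limits (rad/s): [2.39, 2.39, 3.14, 3.14, 3.14, 3.14, 3.14].

## Interface

Orientations are given as a unit quaternion [w, x, y, z].
In Python, from workcell import robot gives the robot as it stands.
- The arm moves only by the shell command python3 -m inch 'ROWS' [OPENING]. ROWS is JSON, one flat list of numbers, 4 for each row, row after row: the shift along the tool's x, y, z each as a share of 2 cm, from -1 to 1, then the turn about the tool's z as a share of pi rad, from -1 to 1. In form: [dx, dy, dz, turn, dx, dy, dz, turn, ...]. A call has 1 to 5 rows; each row shifts and turns the commanded pose from where the row before left it, along the tool's axes as they then stand; what a row does not reach is not made up. A row lasts 1/10 s, in which the tool goes at most 50 mm and 8.59 degrees, less where a joint would pass 70% of its speed; a pose out of reach is approached as far as the arm can. A call with a number of a shift or a turn outside -1 to 1 is refused whole. A call with a gripper value outside its range is refused whole. OPENING is the opening in per cent of the stroke, from 0 (shut) to 100 (fully open), set as the call begins (- or left out, the last holds). The fingers move at their own pace and stop on an object; the grip force is fixed at half the most. Time passes only in rows, so rows that do not move let the fingers close. It gives the time, the measured TCP pose, the force and the opening at its end, in the units of the state.
- robot.state(): the state, without advancing time (a new reading comes with each control period).
- robot.camera(name): name is "side" or "top" or "wrist"; returns (picture, depth): 420x560x3 uint8, red, green, blue; 420x560 float32, m along the optical axis (not along the pixel's ray), 0 where there is no reading.
- robot.calibration(name): a dict with "camera_matrix" (3x3 intrinsics, pixels), "view" (4x4, takes a point from world to camera coordinates). Camera axes: x right, y down, z forward; pixel columns grow to the right and rows downward; lengths in m; the calibration is good to about 2 mm. A picture is of the moment at which its call begins: read the wrist's pose just before it. calibration takes no time and is no camera call; for the wrist camera it gives the pose at the moment of the call.
- robot.sign_off(): hands the job in, once; it reports no verdict.
Trained networks look in the newest picture that a camera, given by its name, has taken for a name from the list of things; names that differ only in an ending like _2 or _b are one class to them, and where a whole thing is asked for, a point or a joint stands for the part that bears it (a point fixed in the world has none). Each returns a list of dicts, best first, with "p" (0 to 1); they miss things now and then, are a little off and sometimes report something else, mostly with a low value. They report only what shows in the picture. A call takes as long as a camera call. They do not tell look-alikes from the thing itself.
- robot.search_frame(camera, thing): "uv" ([column, row] in pixels, amid what is visible of it).
- robot.masks_of(camera, thing): "region" (420x560 bool, what is visible of it) and "uv" ([column, row] in pixels, amid what is visible of it).
The state is a dict: "t": time; "qpos": joint angles; "dq": joint speeds; "tau": joint torques, N m; "eef_pos": TCP position; "tcp_rot": TCP orientation; "ft_force": force on the tool from outside, world axes, zero at the start; "wrist_torque": the same for the moment, N m; "opening": finger opening in m.
Only numpy, scipy, OpenCV 4.12 (cv2) and the standard library are available. Lean on these libraries where they do the work, as an engineer would, in place of code of your own. Each camera call takes 0.05 s, during which the arm holds its last target.

## Task

Draw the press bed right out by its knob. Then, from the top of each stack down, slide every spacer plate sideways off its lane of the rack onto the honeycomb board (never lift one while it is still on the rack, nor drag the one below along), and thread it over the bed's two pins until every plate lies flat on the bed. Lay the ribbed pressure plate over the pins on top of them and push the bed fully home under the press head; leave everything else on the bench where it is.

Things in the scene. Friction and masses are not known exactly. Their poses are not given: they have to be found in the camera images.
- plate_a1: plain bright steel spacer plate 100 x 56 x 8 mm (x long, y wide), 0.13 kg, two 14 mm through holes on its long centre line, 32 mm either side of the centre. Origin: centre of its underside; z up. Upper plate of lane a, lying on plate_a2; absent (None) in some runs.
- plate_a2: plain bright steel spacer plate 100 x 56 x 8 mm (x long, y wide), 0.13 kg, two 14 mm through holes on its long centre line, 32 mm either side of the centre. Origin: centre of its underside; z up. Lower plate of lane a, on the rack floor; always there.
- plate_b1: plain bright steel spacer plate 100 x 56 x 8 mm (x long, y wide), 0.13 kg, two 14 mm through holes on its long centre line, 32 mm either side of the centre. Origin: centre of its underside; z up. Upper plate of lane b, lying on plate_b2; absent (None) in some runs.
- plate_b2: plain bright steel spacer plate 100 x 56 x 8 mm (x long, y wide), 0.13 kg, two 14 mm through holes on its long centre line, 32 mm either side of the centre. Origin: centre of its underside; z up. Lower plate of lane b, on the rack floor; always there.
- pressure_plate: dark steel pressure plate of the same outline and holes (100 x 56 x 8 mm, two 14 mm holes 32 mm either side of the centre), 0.18 kg, told by the upright grip rib in the middle of its top: 36 mm long (x), 16 mm thick (y), 22 mm tall, its top 30 mm over the underside. Lies flat on the table near the middle. Origin: centre of its underside; x along its length.
- lane_a (a point): centre of the floor of the rack's lane a (the one nearer the robot), under its stack, 20 mm above the table. x axis: the slide direction, to the honeycomb board; z up. Fixed aluminium rack 104 mm long (x); its two lanes, 62 mm wide and 72 mm apart, lie side by side between walls along x that rise 20 mm above the floor; both ends of a lane are open, no lip. Plates lie centred here, length along x.
- lane_b (a point): the same for lane b, the lane farther from the robot; same axes.
- board_mid (a point): centre of the top of the cream honeycomb ceramic soldering board, 130 mm (x) by 150 mm and 18 mm high (top 2 mm below the rack's floor), fixed against the rack's open end, 118 mm along x from midway between the lanes; 1 mm gap between. Same axes as the lanes.
- bed_mid (a point): midway between the two pins on the top of the press's sliding steel bed, 24 mm above the table. x axis: the way the bed slides inwards, towards and under the press head; z up. The pins stand at x = -32 and +32 mm: 10 mm diameter, 51 mm tall, the last 9 mm tapered to 4 mm. The bed is 124 mm (x) by 66 mm (y). This point moves with the bed.
- bed_knob (a point): top of the upright black knob that moves the bed: a 16 mm cylinder reaching from 14 to 54 mm above the table, 100 mm on the outer (-x) side of bed_mid. Moves with the bed. Rails 18 to 20 mm above the table run beside the bed (36 to 44 mm off its centre line), on a press base 130 mm wide.
- bed (a joint): position of the press bed in m: 0 = drawn right out (end stop), 0.14 = fully home under the head (end stop); friction about 4 N, stays where it is left. The head is a fixed grey crossbeam 130 mm wide (y) on two columns 90 mm apart inside, its underside 110 mm above the table, its outer face 105 mm and its inner face 175 mm along x from where bed_mid is at joint 0.
- red_cap: bystander, to be left alone: red plastic screw cap lying open side up, 60 mm across, 22 mm high. Origin: underside, about its middle.
- amber_jar: bystander, to be left alone: amber jar with a white lid, 90 mm tall. Origin: underside, about its middle.
- rod: bystander, to be left alone: steel rod 130 mm long lying on the table. Origin: underside, about its middle.
- pliers: bystander, to be left alone: pliers with black handles lying on the table. Origin: underside, about its middle.
- file_brush: bystander, to be left alone: broad flat brush lying on the table. Origin: underside, about its middle.
- charcoal: bystander, to be left alone: black charcoal block 60 x 40 x 25 mm. Origin: underside, about its middle.
Things that resemble listed ones, but are neither listed nor needed, are in the scene too. What is shaped like the plate_a1 but red is not meant. Leave any pink look-alike of the plate_b1 alone.

How it is judged:
On the way, in this order (a step that is already met when the one before it is completed fails the run):
1. the press bed is drawn right out (value of joint bed below 0.012 m), for 0.2 s.
2. every plate is threaded on the pins and lies flat (horizontal distance between each of plate_a1, plate_a2, plate_b1, plate_b2 and bed_mid below 0.006 m and z of plate_a1 in the frame of bed_mid between -0.003 and 0.027 m and angle between each of plate_a1, plate_a2, plate_b1, plate_b2's own z axis and vertical below 0.05 rad and z of plate_a2 in the frame of bed_mid between -0.003 and 0.027 m and z of plate_b1 in the frame of bed_mid between -0.003 and 0.027 m and z of plate_b2 in the frame of bed_mid between -0.003 and 0.027 m), for 0.2 s.
3. the pressure plate lies over the pins on top of them (horizontal distance between pressure_plate and bed_mid below 0.006 m and z of pressure_plate in the frame of bed_mid between -0.003 and 0.036 m and angle between pressure_plate's own z axis and vertical below 0.05 rad and z of pressure_plate in the frame of plate_a1 above 0.005 m and z of pressure_plate in the frame of plate_a2 above 0.005 m and z of pressure_plate in the frame of plate_b1 above 0.005 m and z of pressure_plate in the frame of plate_b2 above 0.005 m), for 0.2 s.
At the end, for the whole second after the job is handed in: Every plate that was present and the pressure plate lie flat (tilt under 0.05 rad) on the two pins, centred within 6 mm on the bed's middle, the pressure plate uppermost with its underside less than 36 mm above the bed, and the bed is home (joint above 0.132 of 0.14 m); all at rest (all of step 2 and angle between the x axis of each of plate_a1, plate_a2, plate_b1, plate_b2, pressure_plate and the x axis of bed_mid, either way round below 0.12 rad and linear speed of each of plate_a1, plate_a2, plate_b1, plate_b2, pressure_plate below 0.02 m/s and z of pressure_plate in the frame of plate_a1 above 0.005 m and z of pressure_plate in the frame of plate_a2 above 0.005 m and z of pressure_plate in the frame of plate_b1 above 0.005 m and z of pressure_plate in the frame of plate_b2 above 0.005 m and horizontal distance between pressure_plate and bed_mid below 0.006 m and angle between pressure_plate's own z axis and vertical below 0.05 rad and z of pressure_plate in the frame of bed_mid below 0.036 m and value of joint bed above 0.132 m); the robot touches nothing.
It fails at once if a plate is lifted up while still on the rack, instead of being slid off onto the board ((horizontal distance between plate_a1 and lane_a below 0.085 m and z of plate_a1 in the frame of lane_a above 0.03 m) or (horizontal distance between plate_a2 and lane_a below 0.085 m and z of plate_a2 in the frame of lane_a above 0.03 m) or (horizontal distance between plate_b1 and lane_b below 0.085 m and z of plate_b1 in the frame of lane_b above 0.03 m) or (horizontal distance between plate_b2 and lane_b below 0.085 m and z of plate_b2 in the frame of lane_b above 0.03 m)).
It fails at once if a lower plate is dragged along (15 mm or more) by the upper one ((x of plate_a1 in the frame of lane_a between 0.06 and 0.18 m and horizontal distance between plate_a1 and lane_a below 0.2 m and horizontal distance between plate_a1 and plate_a2 below 0.045 m) or (x of plate_b1 in the frame of lane_b between 0.06 and 0.18 m and horizontal distance between plate_b1 and lane_b below 0.2 m and horizontal distance between plate_b1 and plate_b2 below 0.045 m)).
It fails at once if a bystander is disturbed (moved more than 4 cm) (distance of any of red_cap, amber_jar, rod, pliers, file_brush, charcoal from where it was at the start of the episode above 0.04 m).
Of plate_a1, plate_b1 only 1 to 2 are there at a start; the rules pass over those that are not, and their reading is None.
At some moment in a run one of pressure_plate may be knocked a few centimetres aside while the robot is not near it.
Once in a run the grip may slacken for a moment while it holds something.
It also fails if it takes over 210 s, if anything falls off the work surface, if the arm or the gripper's body presses on something with over 40 N, if the wrist force passes 120 N, or if a joint passes its speed limit or range.

## Working session

There is one attempt and no reset: what is moved stays moved. The work goes in short steps, Python scripts to look and compute and a shell command to move; the robot and the scene stay as the last step left them, time stands still between calls to the robot, and variables do not carry over. Pictures are saved under pics/ and viewed, and the job is handed in when it is done.

```bash
ls; mkdir -p pics; python3 - <<'E'
from workcell import robot
import cv2
s=robot.state(); print({k:(s[k]) for k in s}); print(robot.hold_point_z)
for n in ['side','top','wrist']:
    p,d=robot.camera(n); cv2.imwrite(f'pics/{n}0.png',p[:,:,::-1]); print(n,robot.calibration(n))
E
```

```text
pics
{'t': 0.0, 'qpos': array([-1.19719542,  0.53715085, -0.00441826,  1.53886316,  0.0025835 ,
        1.0672807 , -0.07119956]), 'dq': array([ 0.00137225,  0.00010079,  0.00046116, -0.00072778, -0.00145286,
        0.00029244, -0.00033515]), 'tau': array([ 1.06210544e-03, -5.83415151e+01,  1.04893919e+00, -2.59108508e+01,
        1.23403905e-02,  9.41523729e-03,  1.88734148e-06]), 'eef_pos': array([0.27650268, 0.5875723 , 0.23042708]), 'tcp_rot': array([-1.25655330e-04,  2.18109517e-01,  9.75923931e-01, -8.38816432e-04]), 'ft_force': array([ 0.02857761,  0.84501172, -0.0695773 ]), 'wrist_torque': array([-0.00940214, -0.01564846, -0.03274198]), 'opening': 0.08566451568951182}
0.0187
side {'camera_matrix': array([[475.26231052,   0.        , 285.15296604],
       [  0.        , 475.26231052, 205.94516861],
       [  0.        ,   0.        ,   1.        ]]), 'view': array([[ 0.98205072, -0.18767868, -0.01879112, -0.55064163],
       [-0.14347327, -0.67861718, -0.72034307,  0.13668572],
       [ 0.12244105,  0.71010945, -0.69336336,  1.23534954],
       [ 0.        ,  0.        ,  0. 
[... 188 characters left out ...]
.        ]]), 'view': array([[-0.01357913, -0.99963954, -0.02316025,  0.02446345],
       [-0.99463625,  0.0158792 , -0.1022085 ,  0.54091748],
       [ 0.10253943,  0.02164812, -0.99449335,  1.13044091],
       [ 0.        ,  0.        ,  0.        ,  1.        ]])}
wrist {'camera_matrix': array([[369.04524111,   0.        , 270.9655653 ],
       [  0.        , 369.04524111, 214.92406679],
       [  0.        ,   0.        ,   1.        ]]), 'view': array([[ 0.42556791,  0.90492461, -0.00184454, -0.64881567],
       [ 0.87006173, -0.40861056,  0.27573539, -0.0360559 ],
       [ 0.24876604, -0.118949  , -0.96123181,  0.37985988],
       [ 0.        ,  0.        ,  0.        ,  1.        ]])}
```

View pics/top0.png

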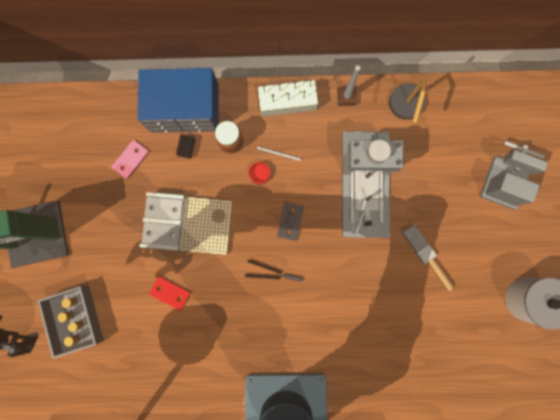

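View pics/side0.png

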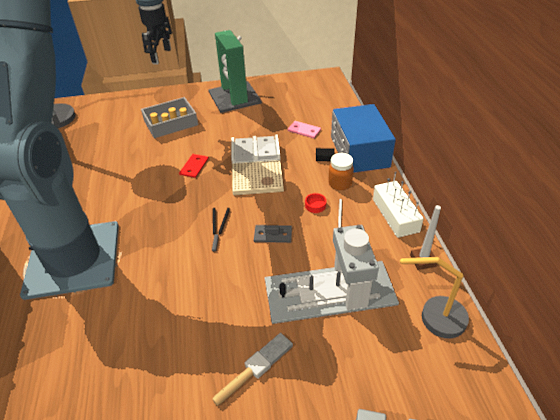

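View pics/wrist0.png

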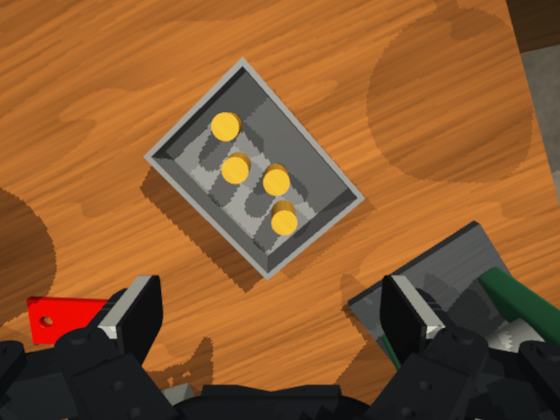

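```bash
cat > h.py <<'E'
from workcell import robot
import numpy as np, cv2
def save(n,p): cv2.imwrite(f'pics/{n}.png',p[:,:,::-1])
def shot(cam):
    c=robot.calibration(cam); p,d=robot.camera(cam); return p,d,c
def world(d,c):
    K=c['camera_matrix'];V=c['view'];h,w=d.shape
    u,v=np.meshgrid(np.arange(w),np.arange(h))
    P=np.stack([(u-K[0,2])/K[0,0]*d,(v-K[1,2])/K[1,1]*d,d],-1)
    W=(P-V[:3,3])@V[:3,:3]; W[d<=0]=np.nan; return W
def proj(X,c):
    X=np.asarray(X,float); q=X@c['view'][:3,:3].T+c['view'][:3,3]; q=q@c['camera_matrix'].T; return q[...,:2]/q[...,2:]
def crop(n,p,x0,y0,x1,y1,s): save(n,cv2.resize(p[y0:y1,x0:x1],None,fx=s,fy=s,interpolation=cv2.INTER_CUBIC))
def atpx(u,v,z,c):
    "world point on pixel ray at height z"
    K=c['camera_matrix'];V=c['view'];R=V[:3,:3];o=-R.T@V[:3,3]
    r=R.T@np.array([(u-K[0,2])/K[0,0],(v-K[1,2])/K[1,1],1]); return o+r*(z-o[2])/r[2]
def rows(target=None,yaw=None):
    """shift from the present measured TCP to target [x,y,z], in tool axes, unit 2cm; yaw = world angle of tool x"""
    s=robot.state();w,x,y,z=s['tcp_rot']
    from scipy.spatial.transform import Rotation as Ro
    R=Ro.from_quat([x,y,z,w]).as_matrix()
    print('tcp',s['eef_pos'].round(4),'toolx yaw deg',np.degrees(np.arctan2(R[1,0],R[0,0])).round(2),'tilt',np.degrees(np.arccos(-R[2,2])).round(2),'open',round(s['opening'],4),'F',s['ft_force'].round(1),'t',round(s['t'],1))
    if yaw is not None:
        cur=np.arctan2(R[1,0],R[0,0]); dd=(yaw-cur+np.pi/2)%np.pi-np.pi/2
        print(' turn share (tool z down, so negative of world)',round(-dd/np.pi,4), 'other way',round((-dd+np.sign(dd)*np.pi)/np.pi,4),'q7',s['qpos'][6].round(2))
    if target is not None:
        e=R.T@(np.asarray(target)-s['eef_pos']); print(' shift units',(e/0.02).round(2))
E
python3 - <<'E'
from h import *
p,d,c=shot('top'); W=world(d,c)
np.save('w_top.npy',W)
crop('top_rack',p,120,170,250,270,6); crop('top_press',p,270,120,420,250,5)
for (u,v) in [(60,340),(250,300),(450,50)]: print(u,v,W[v,u].round(4))
for t in ['plate_a1','pressure_plate','bed_knob','bed_mid','red_cap','amber_jar','rod','pliers','file_brush','charcoal']:
    for r in robot.search_frame('top',t)[:6]:
        u,v=map(int,r['uv']); print(t,round(r['p'],2),u,v,W[v,u].round(3))
E
```

```text
60 340 [0.2044 0.6193 0.0032]
250 300 [ 0.3066  0.0938 -0.0014]
450 50 [ 1.3488 -0.766  -0.6624]
plate_a1 0.85 171 291 [0.335 0.311 0.01 ]
plate_a1 0.59 161 233 [0.494 0.333 0.038]
pressure_plate 0.63 287 223 [ 0.516 -0.012  0.029]
bed_knob 0.69 361 193 [ 0.596 -0.217  0.027]
bed_mid 0.92 368 192 [ 0.599 -0.237  0.023]
red_cap 0.65 260 171 [0.667 0.062 0.005]
amber_jar 0.62 227 137 [0.743 0.144 0.091]
rod 0.64 275 154 [0.717 0.019 0.002]
rod 0.55 368 192 [ 0.599 -0.237  0.023]
pliers 0.68 270 273 [ 0.38   0.038 -0.005]
file_brush 0.64 425 252 [ 0.432 -0.385  0.023]
charcoal 0.67 185 141 [0.753 0.272 0.026]
charcoal 0.18 160 232 [0.496 0.336 0.035]
```

View pics/top_rack.png

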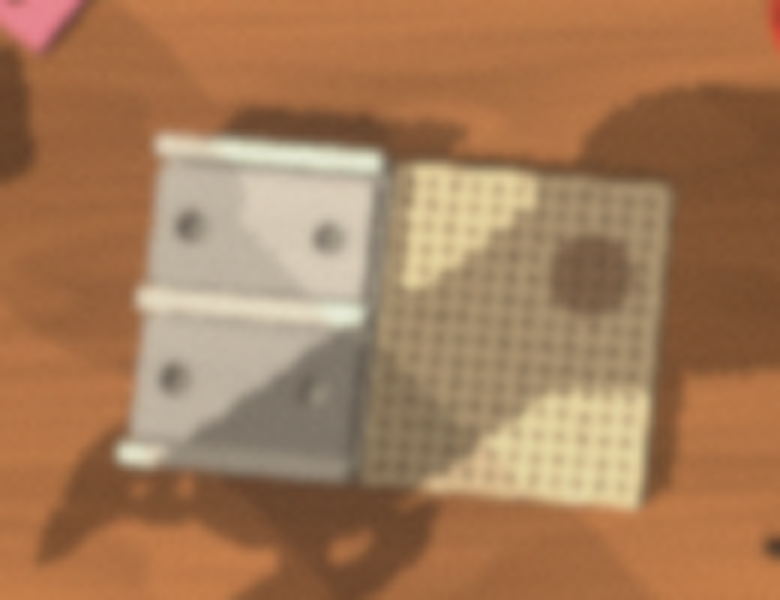

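View pics/top_press.png

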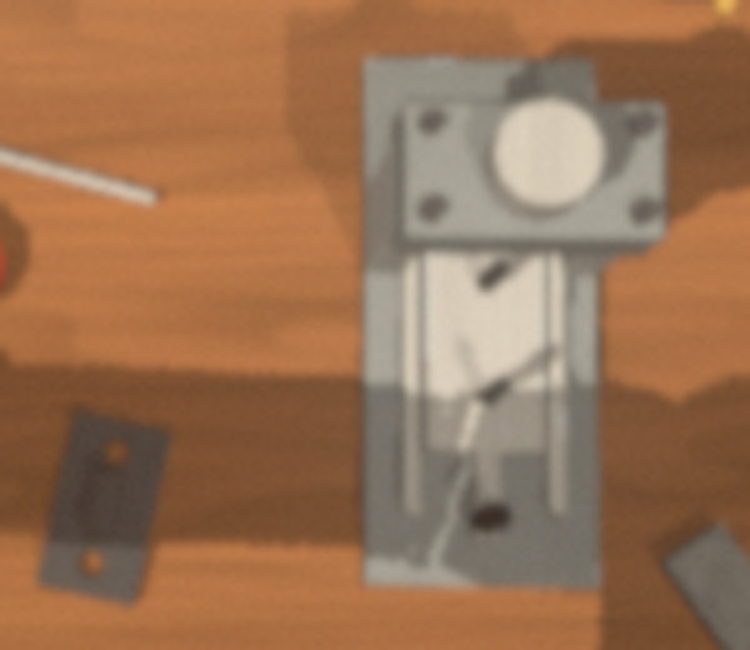

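```bash
python3 - <<'E'
from h import *
p,d,c=shot('top'); W=world(d,c); ps,ds,cs=shot('side'); Ws=world(ds,cs)
crop('side_rack',ps,215,120,305,205,8); crop('side_press',ps,240,220,410,330,4.7)
# table reference near the rack
def med(W,x0,x1,y0,y1):
    m=(W[...,0]>x0)&(W[...,0]<x1)&(W[...,1]>y0)&(W[...,1]<y1); return np.nanmedian(W[...,2][m]).round(4),m.sum()
for nm,(u,v) in dict(b1=(168,207),b2=(157,219),a1=(157,232),a2=(165,240),bd=(200,225),bd2=(215,245),tab=(190,275),tab2=(250,225),bed=(362,180),base=(350,205),ptab=(330,200)).items():
    print(nm,W[v-1:v+2,u-1:u+2].reshape(-1,3).mean(0).round(4))
for nm,(u,v) in dict(fl=(120+400/6,170+160/6),fr=(120+672/6,170+185/6),nr=(120+640/6,170+505/6),nl=(120+362/6,170+480/6)).items():
    print(nm,atpx(u,v,.018,c).round(4))
for nm,(u,v) in dict(b1=(190,226),b2=(328,238),a1=(173,379),a2=(314,390)).items():
    for z in (.028,.036): print(nm,z,atpx(120+u/6,170+v/6,z,c).round(4))
E
```

```text
b1 [0.5651 0.3152 0.0353]
b2 [0.5322 0.3445 0.0376]
a1 [0.4964 0.3439 0.0376]
a2 [0.4744 0.3223 0.0353]
bd [0.5153 0.2297 0.019 ]
bd2 [0.4593 0.188  0.0178]
tab [0.3774 0.2608 0.0005]
tab2 [0.5146 0.0922 0.0011]
bed [ 0.633  -0.2215  0.0241]
base [ 0.5652 -0.1879  0.013 ]
ptab [ 0.5817 -0.134   0.0016]
fl [0.5956 0.2678 0.018 ]
fr [0.5817 0.1406 0.018 ]
nr [0.4337 0.1557 0.018 ]
nl [0.4469 0.2842 0.018 ]
b1 0.028 [0.5649 0.3628 0.028 ]
b1 0.036 [0.5639 0.3603 0.036 ]
b2 0.028 [0.5583 0.2986 0.028 ]
b2 0.036 [0.5573 0.2964 0.036 ]
a1 0.028 [0.4942 0.3695 0.028 ]
a1 0.036 [0.4937 0.3669 0.036 ]
a2 0.028 [0.4882 0.3042 0.028 ]
a2 0.036 [0.4877 0.3021 0.036 ]
```

View pics/side_rack.png

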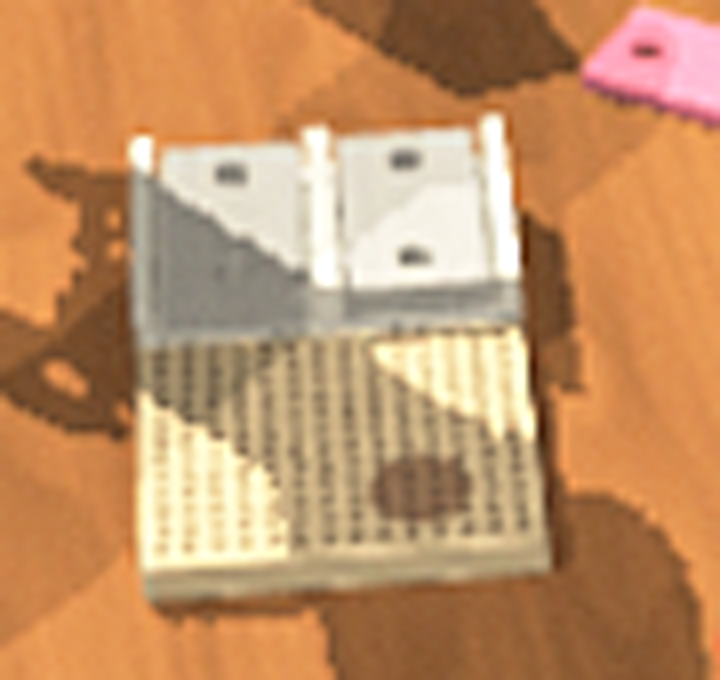

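View pics/side_press.png

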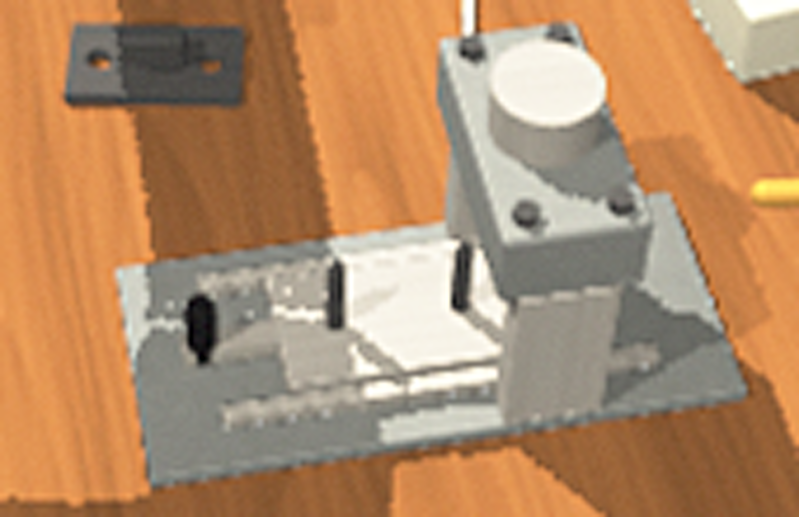

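```bash
python3 - <<'E'
from h import *
Wt=[]
for i in range(3):
    p,d,c=shot('top'); Wt.append(world(d,c))
    ps,ds,cs=shot('side'); 
    if i==0: WS=[]
    WS.append(world(ds,cs))
Wt=np.nanmean(Wt,0); Ws=np.nanmean(WS,0)
u=np.array([-.1028,-.9947]);v=np.array([.9947,-.1028])
for nm,o in dict(a=(.4905,.3343),b=(.5615,.3275),board=(.5145,.2121)).items():
  for n,W in (('top',Wt),('side',Ws)):
    q=W[...,:2]-np.array(o); m=(abs(q@u)<.02)&(abs(q@v)<.02)
    print(nm,n,m.sum(),np.nanmedian(W[...,2][m]).round(4))
# table local
for nm,o in dict(t1=(.40,.33),t2=(.5,.09),t3=(.65,.2)).items():
  for n,W in (('top',Wt),('side',Ws)):
    q=W[...,:2]-np.array(o); m=(abs(q)<.015).all(-1); print(nm,n,np.nanmedian(W[...,2][m]).round(4))
f=lambda a,b:(270+a/5,120+b/5)
print('base',[atpx(*f(*k),.014,c).round(4) for k in [(365,58),(597,62),(600,588),(362,585)]])
print('knob',atpx(*f(490,515),.054,c).round(4))
g=lambda a,b:(240+a/4.7,220+b/4.7)
print('knob side',atpx(*g(201,303),.054,cs).round(4))
print('pins side tops',[atpx(*g(*k),.075,cs).round(4) for k in [(336,265),(463,248)]],'bottoms',[atpx(*g(*k),.024,cs).round(4) for k in [(336,325),(463,305)]])
print('bed sides top',[atpx(*f(*k),.024,c).round(4) for k in [(425,300),(547,300),(425,440),(547,440)]])
E
```

```text
a top 211 0.036
a side 90 0.0376
b top 209 0.036
b side 99 0.0371
board top 204 0.018
board side 110 0.0196
t1 top -0.0002
t1 side 0.0014
t2 top -0.0
t2 side 0.0013
t3 top 0.0002
t3 side 0.0013
base [array([ 0.7747, -0.1746,  0.014 ]), array([ 0.7697, -0.3051,  0.014 ]), array([ 0.4729, -0.2946,  0.014 ]), array([ 0.4764, -0.1641,  0.014 ])]
knob [ 0.5109 -0.228   0.054 ]
knob side [ 0.512  -0.2311  0.054 ]
pins side tops [array([ 0.578 , -0.2375,  0.075 ]), array([ 0.6411, -0.2399,  0.075 ])] bottoms [array([ 0.5794, -0.236 ,  0.024 ]), array([ 0.645 , -0.2369,  0.024 ])]
bed sides top [array([ 0.6334, -0.2022,  0.024 ]), array([ 0.6322, -0.2695,  0.024 ]), array([ 0.5553, -0.1997,  0.024 ]), array([ 0.5542, -0.2665,  0.024 ])]
```

```bash
python3 -m inch '[0,0,0,0.0465,0,0,0,0.0465,0,0,0,0.0465,0,0,0,0.0465,0,0,0,0.0465]' && python3 -m inch '[0,0,0,0.0465,0,0,0,0.0465,0,0,0,0.0465,0,0,0,0]'; python3 -c "
from h import *
rows([.5115,-.2305,.15],np.radians(88))"
```

```text
t: 1.6
eef_pos: [0.2767, 0.5882, 0.2313]
tcp_rot: [-0.0, 0.555, 0.832, 0.0]
ft_force: [-0.9, 0.2, 0.2]
opening: 0.0857
t: 2.0
eef_pos: [0.2765, 0.5882, 0.2312]
tcp_rot: [0.0, 0.721, 0.693, 0.0]
ft_force: [0.6, 0.3, -0.1]
opening: 0.0853
tcp [0.2765 0.5882 0.2312] toolx yaw deg 87.79 tilt 0.02 open 0.0853 F [ 0.6  0.3 -0.1] t 2.0
 turn share (tool z down, so negative of world) -0.0012 other way 0.9988 q7 -1.12
 shift units [-40.45  13.32   4.07]
```

```bash
for i in 1; do
python3 -m inch '[-1,0.4,0,0,-1,0.4,0,0,-1,0.4,0,0,-1,0.4,0,0,-1,0.4,0,0]' >/dev/null
python3 -m inch '[-1,0.4,0,0,-1,0.4,0,0,-1,0.4,0,0,-1,0.4,0,0,-1,0.4,0,0]' >/dev/null
python3 -m inch '[-1,0.4,0,0,-1,0.4,0,0,-1,0.4,0,0,-1,0.4,0,0,-1,0.4,0,0]'
python3 -m inch '[-1,0.4,0,0,-1,0.4,0,0,-1,0.4,0,0,-1,0.4,0,0,-1,0.4,0,0]' >/dev/null
python3 -m inch '[-1,0.4,0,0,-1,0.4,0,0,-1,0.4,0,0,-1,0.4,0,0,-1,0.4,0,0]' >/dev/null
python3 -m inch '[-1,0.3,0,0,-1,0.3,0,0,-1,0.3,0,0,-1,0.3,0,0,-1,0.3,0,0]' >/dev/null
python3 -m inch '[-1,0.3,0,0,-1,0.3,0,0,-1,0.3,0,0,-1,0.3,0,0,-1,0.3,0,0]'
done; python3 -c "
from h import *
rows([.5115,-.2305,.15],np.radians(88))"
```

```text
t: 3.5
eef_pos: [0.3857, 0.283, 0.2315]
tcp_rot: [0.0, 0.719, 0.695, 0.0]
ft_force: [1.1, 0.0, 0.6]
opening: 0.0851
t: 5.5
eef_pos: [0.5105, -0.122, 0.2314]
tcp_rot: [0.0, 0.719, 0.695, 0.0]
ft_force: [0.6, -0.2, 0.1]
opening: 0.0853
tcp [ 0.5105 -0.122   0.2314] toolx yaw deg 88.12 tilt 0.02 open 0.0853 F [ 0.6 -0.2  0.1] t 5.5
 turn share (tool z down, so negative of world) 0.0006 other way -0.9994 q7 0.34
 shift units [-5.42  0.23  4.07]
```

```bash

python3 -m inch '[-1,0.05,0.5,0,-1,0.05,0.5,0,-1,0.05,0.5,0,-1,0.05,0.5,0,-1,0,0.5,0]' >/dev/null
python3 -m inch '[-0.4,0,0.5,0,0,0,0.5,0,0,0,0.5,0,0,0,0,0]'
python3 - <<'E'
from h import *
p,d,c=shot('wrist'); save('w1',p); W=world(d,c)
rows([.5115,-.2305,.06])
print('knob proj',proj([[.5115,-.2305,.054]],c))
for r in robot.search_frame('wrist','bed_knob')[:4]:
    u,v=map(int,r['uv']); print(r['p'],u,v,W[v,u].round(4))
E
```

```text
t: 6.4
eef_pos: [0.5096, -0.2273, 0.1498]
tcp_rot: [-0.001, 0.719, 0.695, -0.0]
ft_force: [0.7, 0.3, 0.4]
opening: 0.0855
tcp [ 0.51   -0.2278  0.1506] toolx yaw deg 87.97 tilt 0.1 open 0.0854 F [ 0.4  0.5 -0.2] t 6.5
 shift units [-0.14  0.09  4.53]
knob proj [[274.89026705 221.23317134]]
0.96 394 206 [ 0.6012 -0.2306  0.0246]
```

View pics/w1.png

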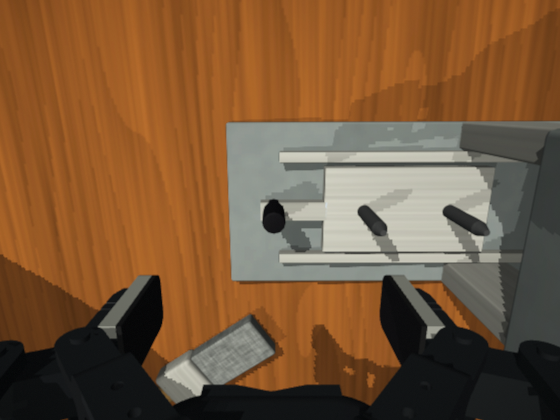

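```bash

python3 -m inch '[-0.13,0.09,0,0,0,0,0.5,0,0,0,0.8,0,0,0,0.8,0,0,0,0.8,0]' 50
python3 -m inch '[0,0,1,0,0,0,1,0,0,0,0.7,0,0,0,0.5,0,0,0,0,0]'
python3 -m inch '[0,0,0,0,0,0,0,0,0,0,0,0,0,0,0,0,0,0,0,0]' 0
python3 -c "
from h import *
rows([.5115,-.2305,.028],np.radians(88))"
```

```text
t: 7.0
eef_pos: [0.512, -0.2318, 0.0923]
tcp_rot: [0.0, 0.72, 0.694, 0.0]
ft_force: [0.0, -0.7, -0.5]
opening: 0.0428
t: 7.5
eef_pos: [0.5111, -0.2316, 0.0281]
tcp_rot: [-0.001, 0.72, 0.694, -0.0]
ft_force: [0.2, -0.4, 0.2]
opening: 0.0425
t: 8.0
eef_pos: [0.5121, -0.2322, 0.0302]
tcp_rot: [0.0, 0.72, 0.694, 0.0]
ft_force: [-2.5, 0.9, 7.1]
opening: 0.0141
tcp [ 0.5121 -0.2322  0.0302] toolx yaw deg 87.83 tilt 0.06 open 0.0141 F [-2.5  0.9  7.1] t 8.0
 turn share (tool z down, so negative of world) -0.0009 other way 0.9991 q7 0.72
 shift units [ 0.09 -0.03  0.11]
```

```bash

python3 -m inch '[0,-0.5,0,0,0,-0.5,0,0,0,-0.5,0,0,0,-0.5,0,0,0,0,0,0]'
python3 -m inch '[0,-0.3,0,0,0,-0.3,0,0,0,-0.3,0,0,0,-0.3,0,0,0,0,0,0]'
```

```text
t: 8.5
eef_pos: [0.4703, -0.2308, 0.0301]
tcp_rot: [-0.0, 0.721, 0.693, -0.0]
ft_force: [-0.4, -0.3, 12.5]
opening: 0.0138
t: 9.0
eef_pos: [0.4471, -0.2301, 0.0301]
tcp_rot: [0.0, 0.721, 0.693, 0.0]
ft_force: [1.0, -0.9, 10.3]
opening: 0.014
```

```bash

python3 -m inch '[0,-0.25,0,0,0,-0.25,0,0,0,-0.25,0,0,0,-0.25,0,0]'
python3 -m inch '[0,-0.2,0,0,0,-0.2,0,0,0,-0.2,0,0,0,0,0,0]'
```

```text
t: 9.4
eef_pos: [0.4349, -0.2298, 0.0304]
tcp_rot: [0.006, 0.72, 0.694, 0.003]
ft_force: [32.2, -2.2, -25.8]
opening: 0.0142
t: 9.8
eef_pos: [0.4348, -0.2299, 0.0306]
tcp_rot: [0.014, 0.718, 0.696, 0.006]
ft_force: [53.9, -5.0, -54.3]
opening: 0.0138
```

```bash

python3 -m inch '[0,0.25,0,0,0,0.25,0,0,0,0,0,0]'
python3 -m inch '[0,0,0,0,0,0,0,0,0,0,0,0]' 50
python3 -c "
from h import *
rows([.4350,-.2299,.12],np.radians(88))"
```

```text
t: 10.1
eef_pos: [0.4349, -0.2298, 0.0303]
tcp_rot: [0.007, 0.719, 0.695, 0.003]
ft_force: [26.2, -2.2, -18.3]
opening: 0.0138
t: 10.4
eef_pos: [0.4235, -0.228, 0.0288]
tcp_rot: [-0.002, 0.721, 0.693, -0.001]
ft_force: [-0.1, 0.3, 0.1]
opening: 0.0427
tcp [ 0.4235 -0.228   0.0288] toolx yaw deg 87.81 tilt 0.21 open 0.0427 F [-0.1  0.3  0.1] t 10.4
 turn share (tool z down, so negative of world) -0.0011 other way 0.9989 q7 0.81
 shift units [-0.07  0.56 -4.56]
```

```bash

python3 -m inch '[0,0.56,0,0,0,0,-1,0,0,0,-1,0,0,0,-1,0,0,0,-1,0]' 50
python3 -m inch '[0,0,-1,0,0,0,-1,0,1,0,0,0,1,0,0,0,1,0,0,0]'
python3 -m inch '[1,0,0,0,1,0,0,0,1,0,0,0,1,0,0,0,0,0,0,0]' 0
python3 - <<'E'
from h import *
p,d,c=shot('top'); crop('tp2',p,300,120,420,260,5); ps,ds,cs=shot('side'); crop('sp2',ps,230,220,410,330,4.4)
W=world(d,c)
e=np.array([np.cos(np.radians(-1.9)),np.sin(np.radians(-1.9)),0]); k=np.array([.4345,-.23,0]); m=k+.1*e
for z,dx in ((.024,-.032),(.024,.032),(.075,-.032),(.075,.032)): 
    q=m+dx*e; q[2]=z; a,b=proj(q,c),proj(q,cs); print(z,dx,'top crop',((a-[300,120])*5).round(0),'side crop',((b-[230,220])*4.4).round(0))
rows()
E
```

```text
t: 10.9
eef_pos: [0.4369, -0.2288, 0.1099]
tcp_rot: [-0.001, 0.72, 0.694, -0.0]
ft_force: [0.7, -0.2, 0.3]
opening: 0.0427
t: 11.4
eef_pos: [0.4393, -0.1683, 0.1494]
tcp_rot: [-0.0, 0.72, 0.693, -0.0]
ft_force: [0.5, -0.1, 0.2]
opening: 0.043
t: 11.9
eef_pos: [0.4423, -0.0864, 0.1491]
tcp_rot: [-0.001, 0.719, 0.695, -0.0]
ft_force: [-0.1, -0.2, 0.3]
opening: -0.0003
0.024 -0.032 top crop [338. 535.] side crop [216. 322.]
0.024 0.032 top crop [338. 419.] side crop [334. 306.]
0.075 -0.032 top crop [356. 528.] side crop [214. 264.]
0.075 0.032 top crop [356. 407.] side crop [335. 247.]
tcp [ 0.4423 -0.0892  0.1493] toolx yaw deg 87.89 tilt 0.03 open -0.0002 F [ 0.6 -0.1  0. ] t 12.0
```

View pics/tp2.png

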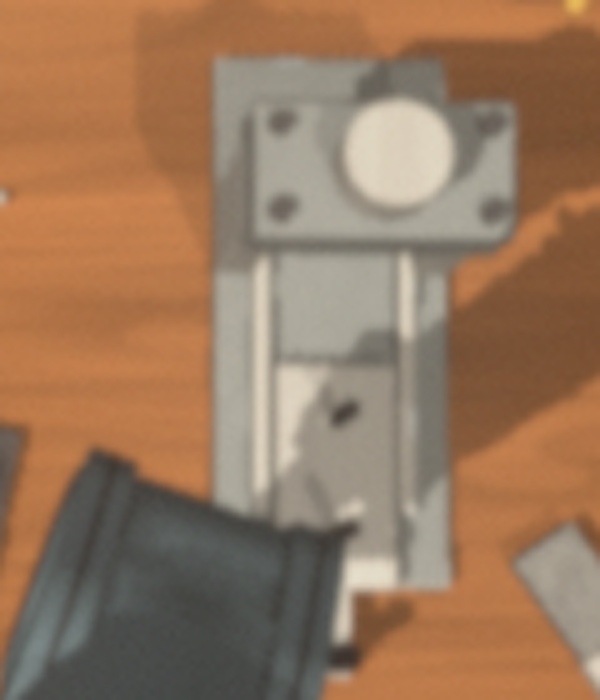

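View pics/sp2.png

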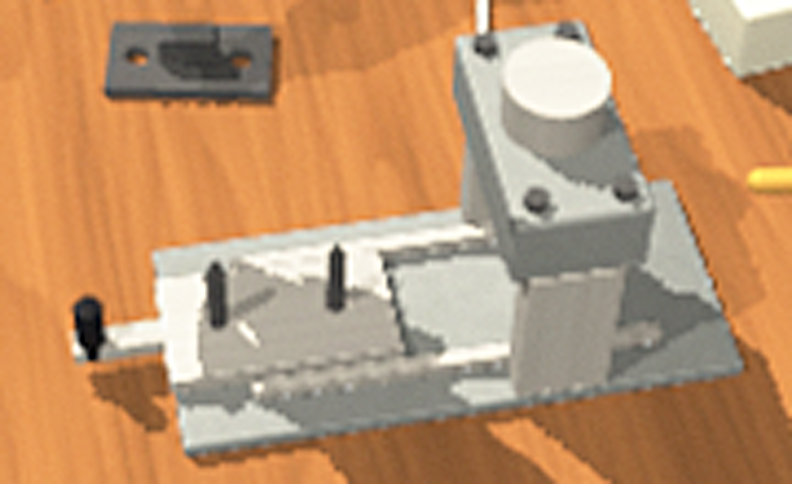

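```bash

python3 -m inch '[0,0,0,0.021,1,0.1,0,0,1,0.1,0,0,1,0.1,0,0,1,0.1,0,0]' >/dev/null
python3 -m inch '[1,0.1,0,0,1,0.1,0,0,1,0.1,0,0,1,0.1,0,0,1,0.1,0,0]' >/dev/null
python3 -m inch '[1,0.1,0,0,1,0.1,0,0,1,0.1,0,0,1,0.1,0,0,1,0.1,0,0]' >/dev/null
python3 -m inch '[1,0.1,0,0,1,0.1,0,0,1,0.1,0,0,1,0.1,0,0,1,0.1,0,0]' >/dev/null
python3 -m inch '[1,0.1,0,0,1,0.1,0,0,1,0.1,0,0,1,0.1,0,0,0,0,0,0]'
python3 - <<'E'
from h import *
rows([.4982,.4089,.08],np.radians(84.1))
E
```

```text
t: 14.5
eef_pos: [0.5354, 0.3672, 0.1489]
tcp_rot: [-0.0, 0.742, 0.671, 0.001]
ft_force: [0.5, -0.6, 0.3]
opening: -0.0001
tcp [0.5354 0.3672 0.1489] toolx yaw deg 84.27 tilt 0.08 open -0.0001 F [ 0.5 -0.6  0.3] t 14.5
 turn share (tool z down, so negative of world) 0.001 other way -0.999 q7 -0.49
 shift units [ 1.88 -2.06  3.45]
```

Look with the wrist camera here before lowering.

```bash

python3 -m inch '[1,-1,0,0,0.9,-1,0,0,0,-0.05,0.3,0,0,0,0,0]'
python3 - <<'E'
from h import *
rows([.4982,.4089,.031],np.radians(84.1))
p,d,c=shot('wrist'); save('w2',p); W=world(d,c)
E
```

```text
t: 14.9
eef_pos: [0.4981, 0.4049, 0.1424]
tcp_rot: [0.0, 0.743, 0.67, -0.001]
ft_force: [0.4, -0.9, 0.3]
opening: 0.0
tcp [0.4981 0.4049 0.1424] toolx yaw deg 84.1 tilt 0.12 open 0.0 F [ 0.4 -0.9  0.3] t 14.9
 turn share (tool z down, so negative of world) 0.0 other way -1.0 q7 -0.57
 shift units [ 0.21 -0.01  5.57]
```

View pics/w2.png

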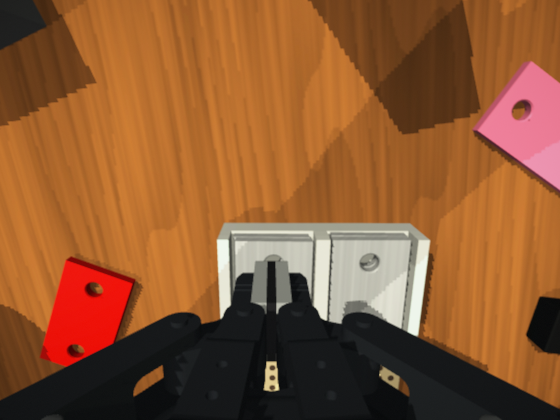

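```bash

python3 - <<'E'
from h import *
c=robot.calibration('wrist'); p,d,c=shot('wrist')
crop('w2c',p,200,210,440,340,3.3)
u=np.array([-.1028,-.9947]);v=np.array([.9947,-.1028]);la=np.array([.4905,.3343])
for z,q in ((.040,(320,226)),(.036,(273,238)),(.036,(232,240)),(.036,(315,240)),(.036,(370,262)),(.036,(369,237))):
    X=atpx(*q,z,c); print(q,X.round(4),'lane a xy',((X[:2]-la)@u).round(4),((X[:2]-la)@v).round(4))
E
```

```text
(320, 226) [0.532  0.3914 0.04  ] lane a xy -0.0611 0.0354
(273, 238) [0.4982 0.3846 0.036 ] lane a xy -0.0508 0.0025
(232, 240) [0.4687 0.3861 0.036 ] lane a xy -0.0493 -0.027
(315, 240) [0.5281 0.3799 0.036 ] lane a xy -0.0492 0.0327
(370, 262) [0.567  0.3586 0.036 ] lane a xy -0.0321 0.0735
(369, 237) [0.5668 0.3782 0.036 ] lane a xy -0.0515 0.0714
```

View pics/w2c.png

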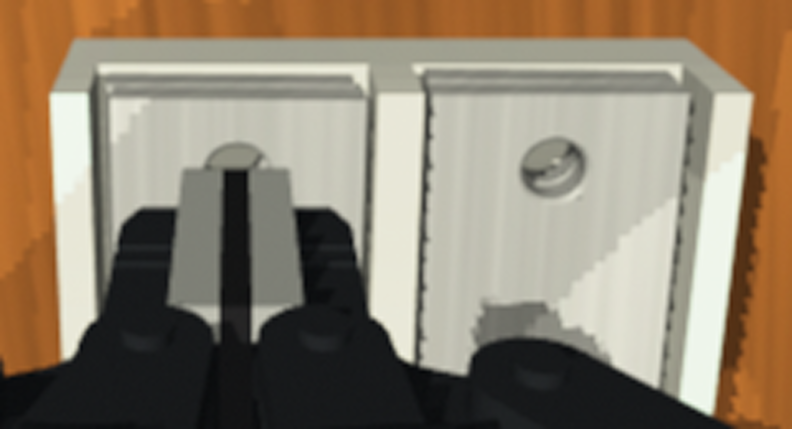

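```bash

python3 -m inch '[0.2,0,1,0,0,0,1,0,0,0,1,0,0,0,1,0,0,0,1,0]'
python3 -m inch '[0,0,0.5,0,0,0,0,0,0,0,0,0]'
python3 -c "
from h import *
rows([.4982,.4089,.031],np.radians(84.1))"
```

```text
t: 15.5
eef_pos: [0.5007, 0.408, 0.0429]
tcp_rot: [0.001, 0.744, 0.669, 0.0]
ft_force: [-0.3, 0.1, 0.3]
opening: -0.0001
t: 15.8
eef_pos: [0.5002, 0.4093, 0.0341]
tcp_rot: [0.0, 0.743, 0.669, 0.0]
ft_force: [-0.3, 0.7, 1.0]
opening: -0.0004
tcp [0.5002 0.4093 0.0341] toolx yaw deg 84.01 tilt 0.06 open -0.0004 F [-0.3  0.7  1. ] t 15.8
 turn share (tool z down, so negative of world) -0.0005 other way 0.9995 q7 -0.53
 shift units [-0.03 -0.1   0.15]
```

```bash

python3 -m inch '[0,-0.1,0.15,0,-0.4,0,0,0,-0.3,0,0,0,-0.3,0,0,0,-0.3,0,0,0]'
python3 -m inch '[-0.4,0,0,0,-0.4,0,0,0,-0.4,0,0,0,-0.4,0,0,0,0,0,0,0]'
python3 - <<'E'
from h import *
rows()
ps,ds,cs=shot('side'); crop('s3',ps,215,120,305,205,8)
E
```

```text
t: 16.3
eef_pos: [0.4948, 0.3836, 0.0307]
tcp_rot: [-0.0, 0.743, 0.669, 0.0]
ft_force: [-0.6, 1.2, 1.0]
opening: 0.0004
t: 16.8
eef_pos: [0.4913, 0.35, 0.0302]
tcp_rot: [0.0, 0.743, 0.669, -0.001]
ft_force: [-0.8, 0.0, -0.1]
opening: 0.0
tcp [0.4913 0.35   0.0302] toolx yaw deg 83.96 tilt 0.09 open 0.0 F [-0.8  0.  -0.1] t 16.8
```

View pics/s3.png

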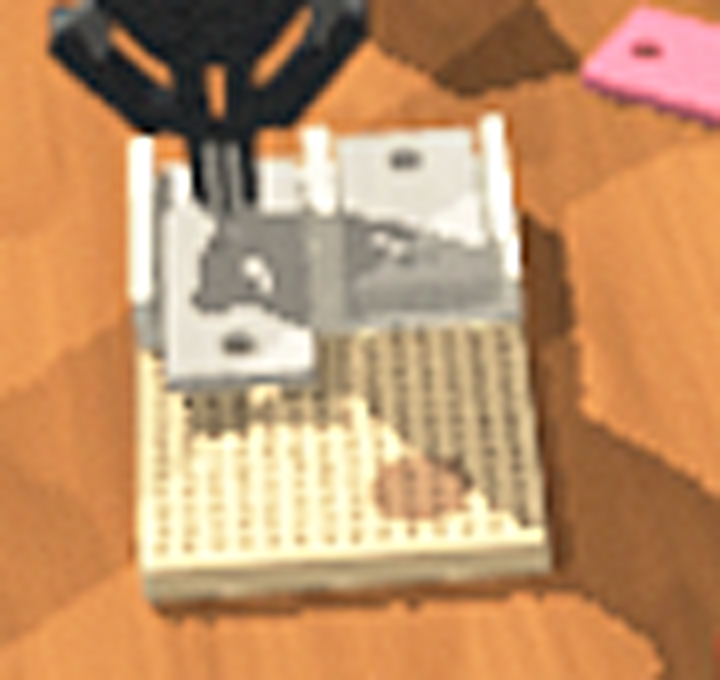

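```bash

python3 -m inch '[-0.3,0.03,0,0,-0.3,0,0,0,-0.3,0,0,0,-0.3,0,0,0,-0.3,0,0,0]'
python3 -m inch '[-0.3,0.03,0,0,-0.3,0,0,0,-0.3,0,0,0,-0.3,0,0,0,-0.3,0,0,0]'
python3 -m inch '[-0.3,0,0,0,-0.3,0,0,0,0,0,0,0]'
python3 - <<'E'
from h import *
rows()
ps,ds,cs=shot('side'); crop('s4',ps,215,120,305,205,8)
E
```

```text
t: 17.35
eef_pos: [0.4887, 0.3216, 0.0303]
tcp_rot: [0.0, 0.743, 0.67, -0.0]
ft_force: [-0.1, 0.8, -0.5]
opening: 0.0
t: 17.85
eef_pos: [0.4861, 0.2917, 0.0303]
tcp_rot: [0.0, 0.743, 0.67, -0.0]
ft_force: [0.6, -0.6, 0.1]
opening: -0.0002
t: 18.15
eef_pos: [0.485, 0.279, 0.0303]
tcp_rot: [0.0, 0.743, 0.669, -0.0]
ft_force: [1.1, -0.3, 0.2]
opening: 0.0001
tcp [0.485  0.279  0.0303] toolx yaw deg 83.98 tilt 0.05 open 0.0001 F [ 1.1 -0.3  0.2] t 18.1
```

View pics/s4.png

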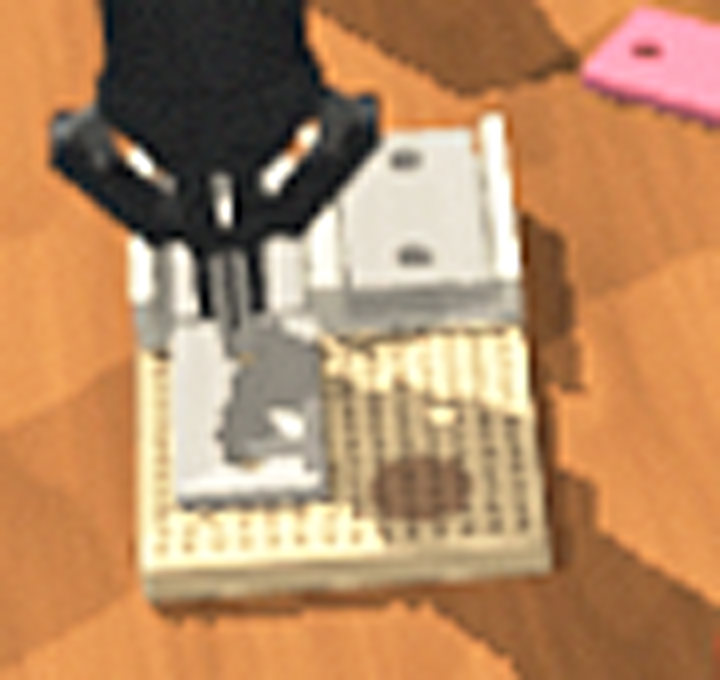

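```bash

python3 -m inch '[0,0,-1,0,0,0,-1,0,0,0,-1,0,0,0,-1,0,0,0,-1,0]'
python3 -m inch '[-1,0,0,0,-1,0,0,0,-1,0,0,0,0,0,0,0]' 100
python3 - <<'E'
from h import *
rows([.4786,.2189,.019])
p,d,c=shot('wrist'); save('w5',p)
pt,dt,ct=shot('top'); crop('t5',pt,120,170,250,270,6)
for r in robot.masks_of('wrist','plate_a1')[:4]: print(r['p'],r['uv'],r['region'].sum())
E
```

```text
t: 18.7
eef_pos: [0.4849, 0.2808, 0.1311]
tcp_rot: [-0.0, 0.743, 0.67, 0.0]
ft_force: [0.7, 1.2, 0.6]
opening: -0.0003
t: 19.1
eef_pos: [0.4777, 0.2154, 0.1293]
tcp_rot: [0.0, 0.745, 0.667, -0.002]
ft_force: [-0.6, -0.1, -0.6]
opening: 0.0579
tcp [0.4777 0.2154 0.1293] toolx yaw deg 83.74 tilt 0.23 open 0.0579 F [-0.6 -0.1 -0.6] t 19.1
 shift units [0.2  0.04 5.51]
0.84 [270.5, 49.4] 9534
0.58 [272.9, 181.2] 11467
0.57 [41.8, 79.1] 12314
```

View pics/w5.png

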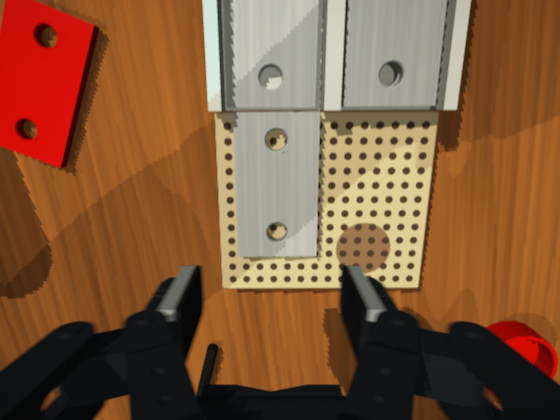

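View pics/t5.png

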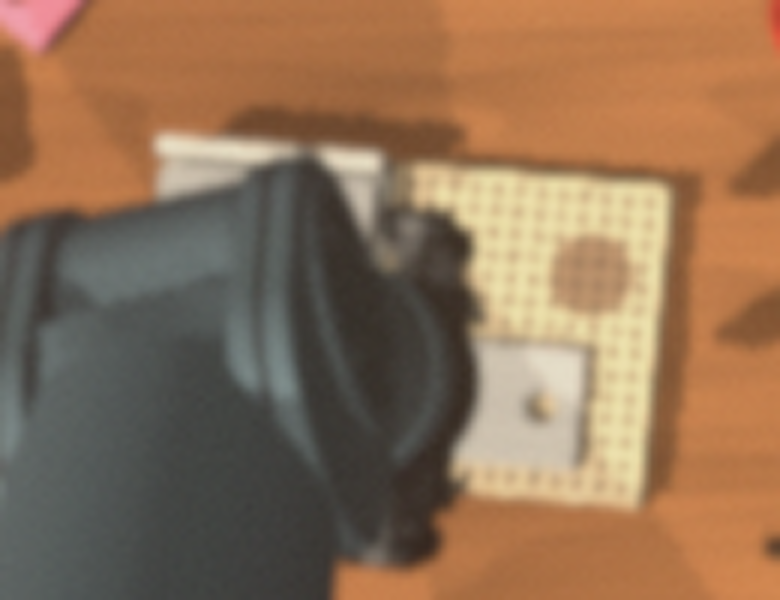

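```bash
cat >> h.py <<'E'
U=np.array([-.1028,-.9947]);VV=np.array([.9947,-.1028])
def holes(p,c,z,roi,show=None,dark=True):
    "plate pose from mean of its mask in camera: fit of min-area rectangle of mask"
E
python3 - <<'E'
from h import *
s=robot.state(); p,d,c=shot('wrist'); la=np.array([.4905,.3343])
rr=robot.masks_of('wrist','plate_a1')
for r in rr[:4]:
    if abs(r['uv'][1]-181)<25 and abs(r['uv'][0]-273)<30:
        ys,xs=np.nonzero(r['region']); 
        cs=cv2.findContours(r['region'].astype(np.uint8),cv2.RETR_EXTERNAL,cv2.CHAIN_APPROX_NONE)[0]; k=max(cs,key=cv2.contourArea)
        P=np.array([atpx(x,y,.026,c)[:2] for x,y in k[:,0]]); R=cv2.minAreaRect(P.astype(np.float32)*1000); print('rect',R)
a=atpx(276,139,.026,c)[:2];b=atpx(277,232,.026,c)[:2]
print(a,b,np.linalg.norm(a-b),'mid',(a+b)/2,'yaw',np.degrees(np.arctan2(*(a-b)[::-1])),'lane',((a+b)/2-la)@U,((a+b)/2-la)@VV)
t=robot.calibration('top'); q=atpx(120+541/6,170+405/6,.026,t)[:2]; print('front hole top cam',q)
print('tcp at picture',s['eef_pos'])
E
```

```text
rect ((482.2601623535156, 232.761962890625), (101.87596893310547, 57.36834716796875), 84.51285552978516)
[0.48654731 0.27056175] [0.48079222 0.20631656] 0.06450244676641752 mid [0.48366977 0.23843916] yaw 84.88109558528721 lane 0.0960549305143144 0.003060461037644538
front hole top cam [0.47984531 0.20001665]
tcp at picture [0.47841613 0.22032609 0.12971156]
```

```bash

python3 -m inch '[0,0,0,0,0,0,0,0]' 74
python3 - <<'E'
from h import *
rows([.4825,.232,.040],np.radians(84.3))
E
```

```text
t: 19.55
eef_pos: [0.4787, 0.2212, 0.1302]
tcp_rot: [-0.0, 0.742, 0.67, -0.0]
ft_force: [-0.0, 0.2, -0.3]
opening: 0.0634
tcp [0.4787 0.2212 0.1302] toolx yaw deg 84.11 tilt 0.0 open 0.0634 F [-0.   0.2 -0.3] t 19.6
 turn share (tool z down, so negative of world) -0.001 other way 0.999 q7 -0.32
 shift units [0.56 0.13 4.51]
```

```bash

python3 -m inch '[0.56,0.13,0,0,0,0,1,0,0,0,1,0,0,0,1,0,0,0,1,0]' 
python3 -m inch '[0,0,0.3,0,0,0,0,0]'
python3 - <<'E'
from h import *
rows([.4825,.232,.024],np.radians(84.3))
p,d,c=shot('wrist'); save('w6',p); ps,ds,cs=shot('side'); crop('s6',ps,215,120,305,205,8)
E
```

```text
t: 20.05
eef_pos: [0.4829, 0.2329, 0.0495]
tcp_rot: [-0.0, 0.742, 0.67, 0.0]
ft_force: [0.6, -0.6, -0.3]
opening: 0.0633
t: 20.25
eef_pos: [0.4822, 0.2319, 0.0437]
tcp_rot: [-0.0, 0.743, 0.67, -0.001]
ft_force: [-0.7, 1.0, 0.8]
opening: 0.063
tcp [0.4822 0.2319 0.0437] toolx yaw deg 84.09 tilt 0.08 open 0.063 F [-0.7  1.   0.8] t 20.2
 turn share (tool z down, so negative of world) -0.0012 other way 0.9988 q7 -0.26
 shift units [0.   0.01 0.98]
```

View pics/w6.png

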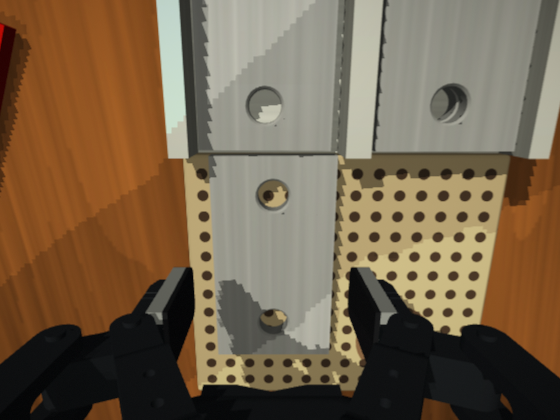

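View pics/s6.png

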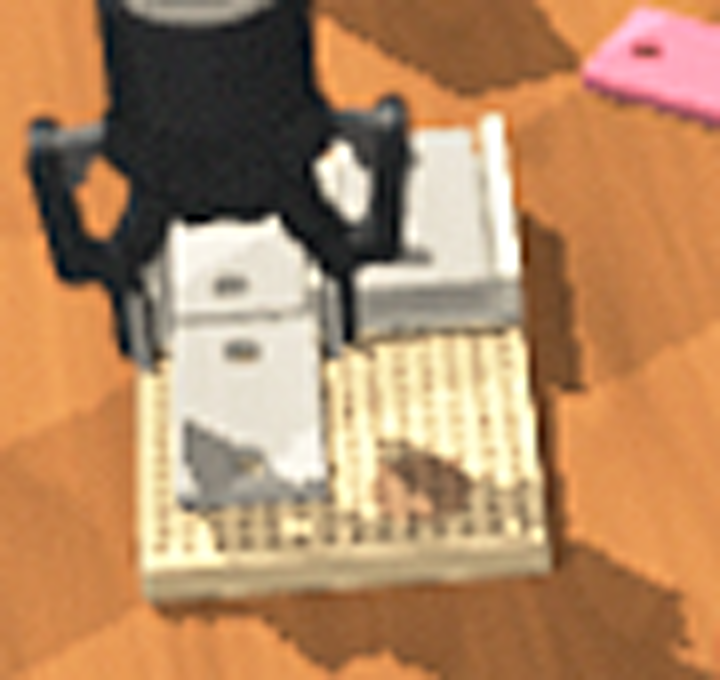

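```bash

python3 -m inch '[0,0,0.5,0,0,0,0.4,0,0,0,0,0]' 
python3 -m inch '[0,0,0.15,0,0,0,0,0]'
python3 -m inch '[0,0,0.15,0,0,0,0,0]'
```

```text
t: 20.65
eef_pos: [0.4818, 0.2313, 0.0253]
tcp_rot: [-0.0, 0.743, 0.67, -0.001]
ft_force: [0.1, -0.3, 0.6]
opening: 0.0632
t: 20.85
eef_pos: [0.4825, 0.2315, 0.0231]
tcp_rot: [-0.0, 0.743, 0.669, -0.0]
ft_force: [0.6, -0.1, 0.1]
opening: 0.0637
t: 21.05
eef_pos: [0.4825, 0.2315, 0.0201]
tcp_rot: [-0.0, 0.743, 0.67, -0.0]
ft_force: [-0.8, -0.1, -0.7]
opening: 0.0634
```

```bash

python3 -m inch '[0,0,0.15,0,0,0,0,0]'
python3 -m inch '[0,0,0.1,0,0,0,0,0]'
python3 -m inch '[0,0,0.1,0,0,0,0,0]'
```

```text
t: 21.25
eef_pos: [0.4824, 0.2316, 0.017]
tcp_rot: [-0.0, 0.743, 0.67, -0.0]
ft_force: [-0.3, 0.3, -0.2]
opening: 0.0633
t: 21.45
eef_pos: [0.4824, 0.2316, 0.0151]
tcp_rot: [-0.0, 0.743, 0.67, -0.0]
ft_force: [0.2, 0.2, -0.0]
opening: 0.0633
t: 21.65
eef_pos: [0.4824, 0.2315, 0.0131]
tcp_rot: [-0.0, 0.743, 0.67, -0.0]
ft_force: [-0.2, -0.1, 0.2]
opening: 0.0633
```

```bash

python3 -m inch '[0,0,0.1,0,0,0,0,0]'
python3 -m inch '[0,0,0.05,0,0,0,0,0]'
python3 -m inch '[0,0,0.05,0,0,0,0,0]'
```

```text
t: 21.85
eef_pos: [0.4827, 0.2317, 0.0122]
tcp_rot: [-0.0, 0.743, 0.669, 0.0]
ft_force: [-3.9, -1.2, 12.9]
opening: 0.0631
t: 22.05
eef_pos: [0.4827, 0.2316, 0.0121]
tcp_rot: [-0.001, 0.743, 0.669, 0.0]
ft_force: [-6.7, -2.9, 25.4]
opening: 0.0634
t: 22.25
eef_pos: [0.4828, 0.2316, 0.012]
tcp_rot: [-0.001, 0.743, 0.669, 0.0]
ft_force: [-9.0, -4.4, 37.1]
opening: 0.0635
```

```bash

python3 -m inch '[0,0,-0.3,0,0,0,0,0]'
python3 -m inch '[0,0,0,0,0,0,0,0,0,0,0,0,0,0,0,0]' 40
python3 -m inch '[0,0,-0.2,0,0,0,-0.3,0,0,0,0,0]'
```

```text
t: 22.45
eef_pos: [0.4832, 0.2319, 0.016]
tcp_rot: [0.0, 0.743, 0.67, 0.001]
ft_force: [-0.2, -0.7, -0.2]
opening: 0.0634
t: 22.85
eef_pos: [0.4828, 0.2318, 0.0158]
tcp_rot: [-0.0, 0.743, 0.67, 0.0]
ft_force: [-2.8, -1.2, 13.8]
opening: 0.0539
t: 23.15
eef_pos: [0.4828, 0.2316, 0.0256]
tcp_rot: [0.0, 0.743, 0.67, 0.0]
ft_force: [0.7, -0.8, -0.8]
opening: 0.0538
```

```bash

python3 -m inch '[0,0,-0.5,0,0,0,-1,0,0,0,-1,0,0,0,-1,0,0,0,-1,0]'
python3 -m inch '[0,0,-1,0,0,0,0,0]'
python3 - <<'E'
from h import *
rows([.5348,-.2332,.14],np.radians(178.1))
p,d,c=shot('wrist'); save('w7',p); ps,ds,cs=shot('side'); crop('s7',ps,185,90,305,205,6)
E
```

```text
t: 23.65
eef_pos: [0.4824, 0.2314, 0.1165]
tcp_rot: [0.0, 0.743, 0.669, -0.0]
ft_force: [-0.4, 0.5, -1.2]
opening: 0.0536
t: 23.85
eef_pos: [0.4842, 0.2323, 0.1379]
tcp_rot: [0.0, 0.743, 0.669, 0.002]
ft_force: [1.5, 0.8, -1.1]
opening: 0.0538
tcp [0.4842 0.2323 0.1379] toolx yaw deg 84.05 tilt 0.27 open 0.0538 F [ 1.5  0.8 -1.1] t 23.9
 turn share (tool z down, so negative of world) 0.4775 other way -0.5225 q7 -0.34
 shift units [-22.88   4.93  -0.16]
```

View pics/w7.png

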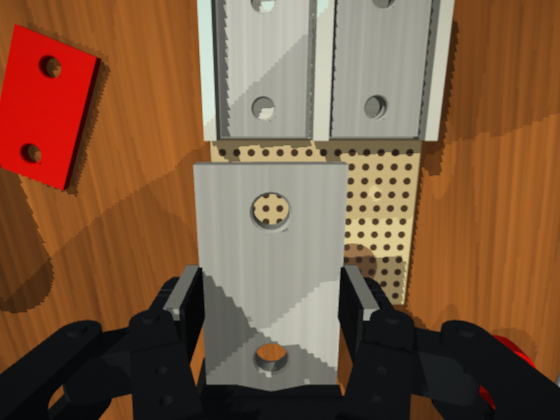

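View pics/s7.png

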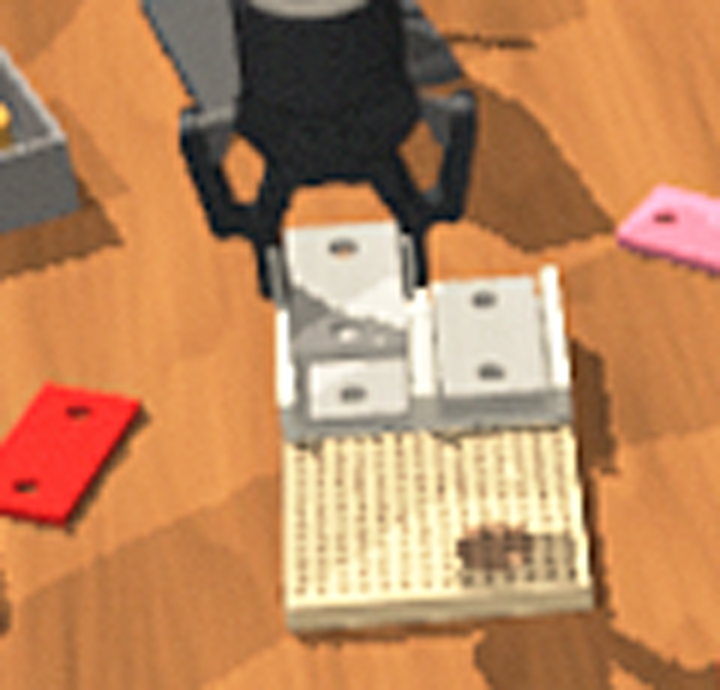

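```bash

python3 - <<'E'
from h import *
from scipy.spatial.transform import Rotation as Ro
s=robot.state(); p,d,c=shot('wrist')
w,x,y,z=s['tcp_rot'];R=Ro.from_quat([x,y,z,w]).as_matrix()
a=atpx(270,210,s['eef_pos'][2]+.0102,c);b=atpx(270.5,357,s['eef_pos'][2]+.0102,c)
print((a-b),np.linalg.norm(a-b),R.T@((a+b)/2-s['eef_pos']))
E
python3 -m inch '[0,0,0,-0.0475,0,0,0,-0.0475,0,0,0,-0.0475,0,0,0,-0.0475,0,0,0,-0.0475]'
python3 -m inch '[0,0,0,-0.0475,0,0,0,-0.0475,0,0,0,-0.0475,0,0,0,-0.0475,0,0,0,-0.0475]'
python3 -m inch '[0,0,0,-0.0475,0,0,0,0]'
python3 -c "
from h import *
rows([.5348,-.2332,.14],np.radians(178.1))"
```

```text
[0.00646506 0.06397291 0.        ] 0.06429875973100055 [ 0.00144142 -0.00051271 -0.01019947]
t: 24.5
eef_pos: [0.4817, 0.2311, 0.134]
tcp_rot: [-0.001, 0.445, 0.896, -0.001]
ft_force: [0.3, 0.2, -1.5]
opening: 0.0544
t: 25.0
eef_pos: [0.4816, 0.2311, 0.1339]
tcp_rot: [-0.001, 0.088, 0.996, -0.001]
ft_force: [0.4, -0.3, -1.3]
opening: 0.0538
t: 25.2
eef_pos: [0.4818, 0.2311, 0.1341]
tcp_rot: [-0.001, 0.016, 1.0, -0.0]
ft_force: [-0.4, -0.3, -1.4]
opening: 0.0537
tcp [0.4818 0.2311 0.1341] toolx yaw deg 178.17 tilt 0.13 open 0.0537 F [-0.4 -0.3 -1.4] t 25.2
 turn share (tool z down, so negative of world) 0.0004 other way -0.9996 q7 1.04
 shift units [ -3.39 -23.12  -0.29]
```

```bash

python3 -m inch '[-0.15,-1,0,0,-0.15,-1,0,0,-0.15,-1,0,0,-0.15,-1,0,0,-0.15,-1,0,0]' >/dev/null
python3 -m inch '[-0.15,-1,0,0,-0.15,-1,0,0,-0.15,-1,0,0,-0.15,-1,0,0,-0.15,-1,0,0]' >/dev/null
python3 -m inch '[-0.15,-1,0,0,-0.15,-1,0,0,-0.15,-1,0,0,-0.15,-1,0,0,-0.15,-1,0,0]'
python3 -m inch '[-0.15,-1,0,0,-0.15,-1,0,0,-0.15,-1,0,0,-0.15,-1,0,0,-0.15,-1,0,0]' >/dev/null
python3 -m inch '[-0.15,-1,0,0,-0.15,-0.8,0,0,0,-0.6,0,0,0,0,0,0,0,0,0,0]'
python3 - <<'E'
from h import *
rows([.5348,-.2332,.09],np.radians(178.1))
p,d,c=shot('wrist'); save('w8',p); ps,ds,cs=shot('side'); crop('s8',ps,210,180,410,330,4)
E
```

```text
t: 26.7
eef_pos: [0.5171, -0.0705, 0.1345]
tcp_rot: [-0.001, 0.019, 1.0, 0.0]
ft_force: [-0.3, 0.6, -1.0]
opening: 0.0537
t: 27.7
eef_pos: [0.5336, -0.2176, 0.135]
tcp_rot: [-0.0, 0.017, 1.0, 0.0]
ft_force: [0.9, 0.1, -0.9]
opening: 0.0538
tcp [ 0.5336 -0.2176  0.135 ] toolx yaw deg 178.08 tilt 0.06 open 0.0538 F [ 0.9  0.1 -0.9] t 27.7
 turn share (tool z down, so negative of world) -0.0001 other way 0.9999 q7 1.92
 shift units [-0.09 -0.78  2.25]
```

View pics/w8.png

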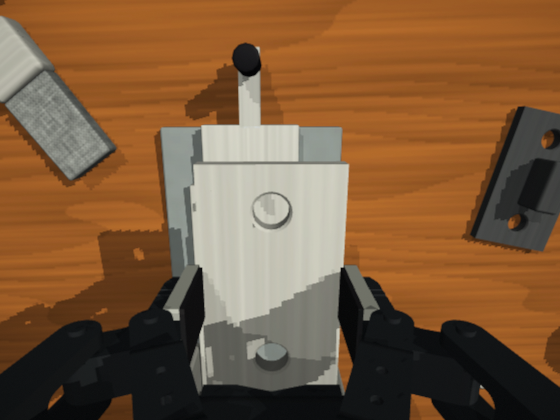

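View pics/s8.png

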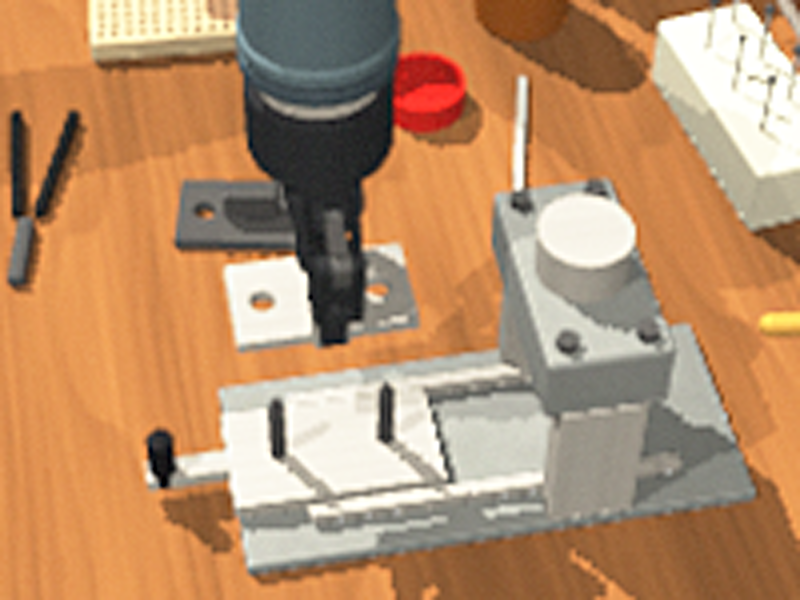

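```bash

python3 -m inch '[-0.1,-0.5,0,0,0,-0.28,0,0,0,0,1,0,0,0,1,0,0,0,0,0]'
python3 - <<'E'
from h import *
rows([.5355,-.2332,.08],np.radians(178.1))
s=robot.state();p,d,c=shot('wrist'); save('w9',p); 
ps,ds,cs=shot('side'); crop('s9',ps,210,200,390,330,4.4)
m=np.array([.535,-.2332,0]);e=np.array([np.cos(np.radians(-1.9)),np.sin(np.radians(-1.9)),0])
for dx in(-.032,.032):
    q=m+dx*e; q[2]=.075; print('tip',proj(q,c),proj(q,cs))
    q[2]=.066; print('shoulder',proj(q,c))
E
```

```text
t: 28.3
eef_pos: [0.5333, -0.2337, 0.0931]
tcp_rot: [-0.002, 0.017, 1.0, 0.001]
ft_force: [-0.1, 0.7, -1.4]
opening: 0.0537
tcp [ 0.5333 -0.2337  0.0931] toolx yaw deg 178.09 tilt 0.27 open 0.0537 F [-0.1  0.7 -1.4] t 28.3
 turn share (tool z down, so negative of world) -0.0 other way 1.0 q7 1.96
 shift units [-0.11  0.03  0.65]
tip [272.6385458  201.66075652] [278.77504334 279.87902305]
shoulder [272.53280594 197.16785023]
tip [272.48702038 326.72561932] [306.46604992 276.06385423]
shoulder [272.39765257 317.00378132]
```

View pics/w9.png

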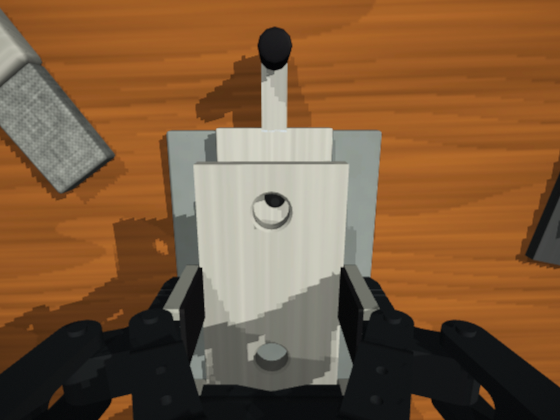

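View pics/s9.png

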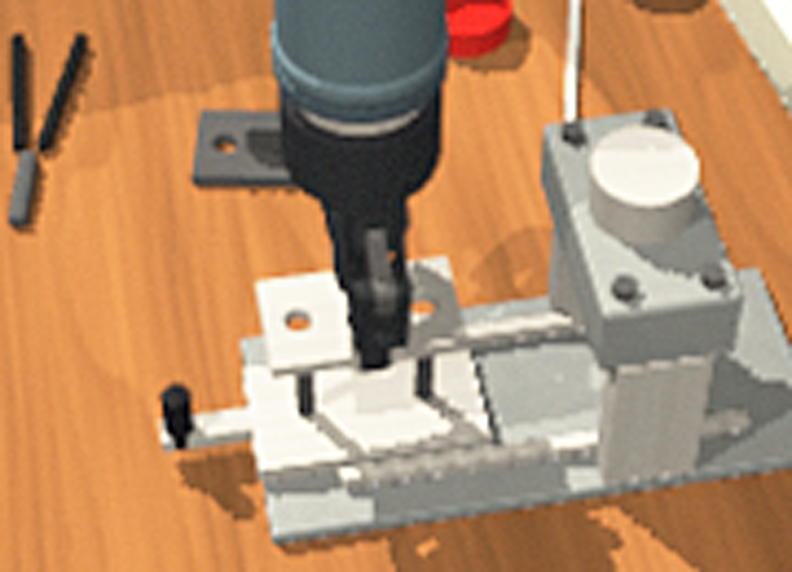

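```bash

python3 - <<'E'
from h import *
s=robot.state();p,d,c=shot('wrist'); crop('w9c',p,230,170,310,250,8)
z=s['eef_pos'][2]+.0102
a=atpx(271,210,z,c);b=atpx(271,356,z,c); print(a,b,np.linalg.norm(a-b),(a+b)/2)
for h in (a,b):
    print('pin tip would show at',proj([h[0],h[1],.075],c))
E
```

```text
[ 0.50111848 -0.23342623  0.1056702 ] [ 0.56480817 -0.23553778  0.1056702 ] 0.06372468600909995 [ 0.53296332 -0.23448201  0.1056702 ]
pin tip would show at [271.00261587 192.26667937]
pin tip would show at [271.00236789 316.66953559]
```

View pics/w9c.png

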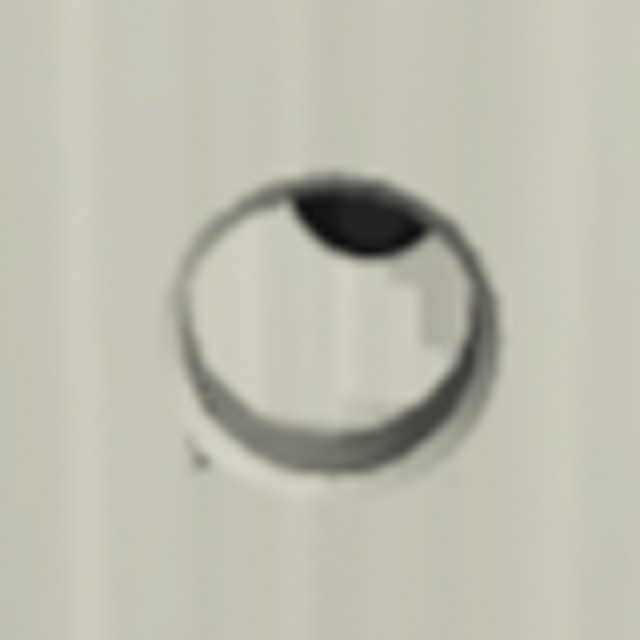

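```bash

python3 -m inch '[-0.12,0.1,0,0,0,0,0.4,0,0,0,0,0,0,0,0,0]'
python3 - <<'E'
from h import *
rows()
s=robot.state();p,d,c=shot('wrist'); crop('w10c',p,230,170,310,250,8);crop('w10d',p,230,300,310,380,8)
z=s['eef_pos'][2]+.0102
a=atpx(271.9,210.6,z,c);print(a, proj([a[0],a[1],.075],c),proj([a[0],a[1],.066],c))
E
```

```text
t: 28.85
eef_pos: [0.5375, -0.232, 0.0871]
tcp_rot: [-0.0, 0.016, 1.0, 0.0]
ft_force: [0.9, -0.8, -1.4]
opening: 0.0539
tcp [ 0.5375 -0.232   0.0871] toolx yaw deg 178.12 tilt 0.03 open 0.0539 F [ 0.9 -0.8 -1.4] t 28.9
[ 0.50371724 -0.23071426  0.09733293] [271.77145138 196.9649875 ] [271.72893054 192.45484795]
```

View pics/w10c.png

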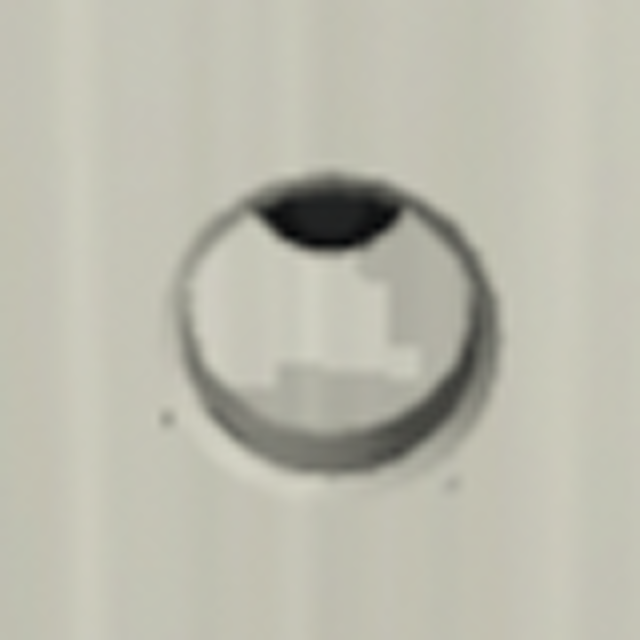

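View pics/w10d.png

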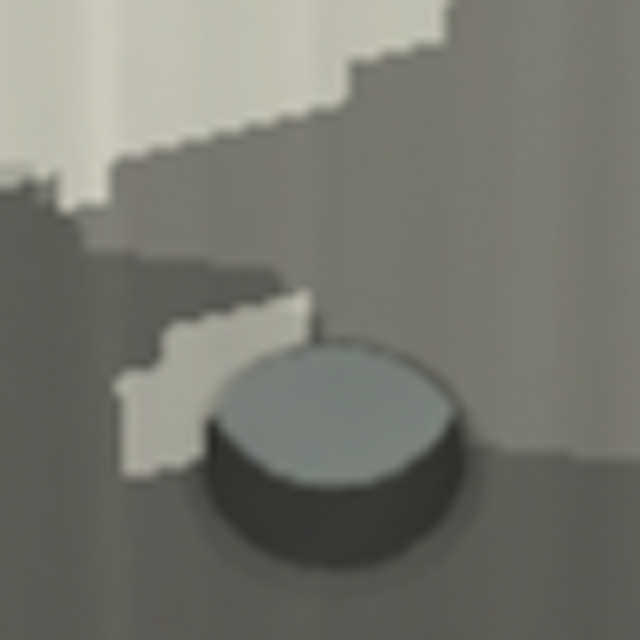

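```bash

python3 -m inch '[0,0,0.4,0,0,0,0.4,0,0,0,0.4,0,0,0,0,0]'
python3 -c "
from h import *
rows([.5375,-.2320,.024],np.radians(178.1))"
```

```text
t: 29.3
eef_pos: [0.5366, -0.2316, 0.0617]
tcp_rot: [-0.001, 0.016, 1.0, 0.0]
ft_force: [0.3, -0.2, -1.7]
opening: 0.0538
tcp [ 0.5366 -0.2316  0.0617] toolx yaw deg 178.12 tilt 0.16 open 0.0538 F [ 0.3 -0.2 -1.7] t 29.3
 turn share (tool z down, so negative of world) 0.0001 other way -0.9999 q7 1.96
 shift units [-0.05 -0.02  1.88]
```

```bash

python3 -m inch '[0,0,0.5,0,0,0,0.5,0,0,0,0.4,0,0,0,0.3,0,0,0,0,0]'
python3 -m inch '[0,0,0.1,0,0,0,0,0]'
python3 -c "
from h import *
rows([.5375,-.2320,.0225],np.radians(178.1))"
```

```text
t: 29.8
eef_pos: [0.5371, -0.2318, 0.0282]
tcp_rot: [-0.001, 0.016, 1.0, 0.0]
ft_force: [0.2, -0.3, -1.2]
opening: 0.0537
t: 30.0
eef_pos: [0.5379, -0.2321, 0.0274]
tcp_rot: [0.0, 0.016, 1.0, -0.0]
ft_force: [-0.6, 0.8, -0.1]
opening: 0.054
tcp [ 0.5379 -0.2321  0.0274] toolx yaw deg 178.11 tilt 0.02 open 0.054 F [-0.6  0.8 -0.1] t 30.0
 turn share (tool z down, so negative of world) 0.0001 other way -0.9999 q7 1.96
 shift units [0.02 0.01 0.24]
```

```bash

python3 -m inch '[0,0,0.15,0,0,0,0,0]'
python3 -m inch '[0,0,0.1,0,0,0,0,0]'
```

```text
t: 30.2
eef_pos: [0.5377, -0.232, 0.0242]
tcp_rot: [-0.0, 0.016, 1.0, 0.0]
ft_force: [-0.4, -0.2, -1.8]
opening: 0.0541
t: 30.4
eef_pos: [0.5377, -0.232, 0.0222]
tcp_rot: [-0.0, 0.016, 1.0, 0.0]
ft_force: [0.5, 0.1, -1.4]
opening: 0.0536
```

```bash

python3 -m inch '[0,0,0,0,0,0,0,0,0,0,-0.2,0,0,0,-0.5,0,0,0,-1,0]' 76
python3 -m inch '[0,0,-1,0,0,0,-1,0,0,0,-1,0,0,0,-1,0,0,0,0,0]'
python3 - <<'E'
from h import *
rows()
p,d,c=shot('wrist'); save('w11',p); ps,ds,cs=shot('side'); crop('s11',ps,210,200,390,330,4.4)
E
```

```text
t: 30.9
eef_pos: [0.5369, -0.2317, 0.0563]
tcp_rot: [-0.001, 0.016, 1.0, 0.0]
ft_force: [0.9, -0.2, -0.1]
opening: 0.0655
t: 31.4
eef_pos: [0.5398, -0.233, 0.1399]
tcp_rot: [0.003, 0.017, 1.0, -0.001]
ft_force: [-0.3, -0.9, 0.5]
opening: 0.0649
tcp [ 0.5398 -0.233   0.1399] toolx yaw deg 178.1 tilt 0.35 open 0.0649 F [-0.3 -0.9  0.5] t 31.4
```

View pics/s11.png

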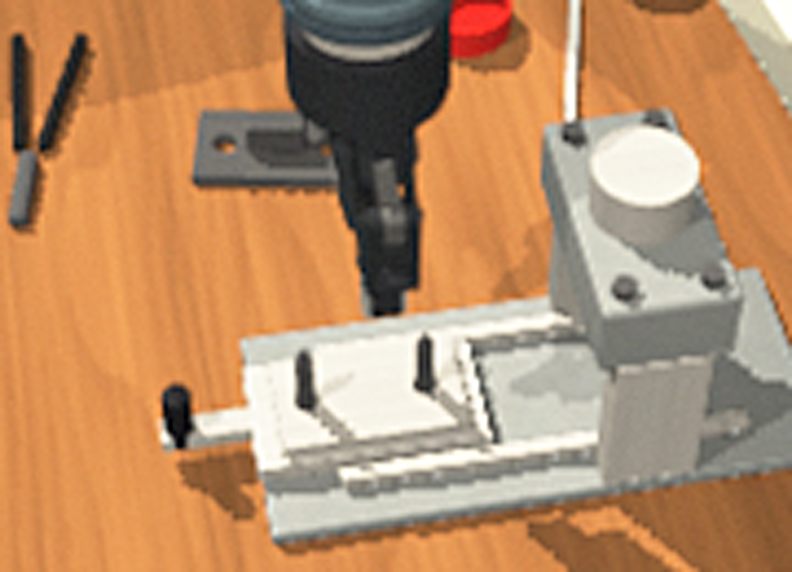

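```bash

python3 -m inch '[0.07,1,0,0,0.07,1,0,0,0.07,1,0,0,0.07,1,0,0,0.07,1,0,0]' 0 >/dev/null
python3 -m inch '[0.07,1,0,0,0.07,1,0,0,0.07,1,0,0,0.07,1,0,0,0.07,1,0,0]' >/dev/null
python3 -m inch '[0.07,1,0,0,0.07,1,0,0,0.07,1,0,0,0.07,1,0,0,0.07,1,0,0]' >/dev/null
python3 -m inch '[0.07,1,0,0,0.07,1,0,0,0.07,1,0,0,0.07,1,0,0,0.07,1,0,0]' >/dev/null
python3 -m inch '[0.07,1,0,0,0.07,1,0,0,0.07,1,0,0,0.07,1,0,0,0.07,1,0,0]' >/dev/null
python3 -m inch '[0.07,1,0,0,0.07,1,0,0,0.07,1,0,0,0.07,1,0,0,0.07,1,0,0]'
python3 -m inch '[0,1,0,0,0,1,0,0.0475,0,0,0,0.0475,0,0,0,0.0475,0,0,0,0.0475]' >/dev/null
python3 -m inch '[0,0,0,0.0475,0,0,0,0.0475,0,0,0,0.0475,0,0,0,0.0475,0,0,0,0.0475]' >/dev/null
python3 -m inch '[0,0,0,0.0475,0,0,0,0.0475,0,0,0,0,0,0,0,0]'
python3 -c "
from h import *
rows([.4982,.4089,.022],np.radians(84.1))"
```

```text
t: 34.5
eef_pos: [0.5153, 0.3704, 0.1361]
tcp_rot: [-0.0, 0.016, 1.0, -0.0]
ft_force: [-0.4, 0.3, 0.3]
opening: -0.0003
t: 35.9
eef_pos: [0.5165, 0.4095, 0.1361]
tcp_rot: [0.0, 0.741, 0.671, -0.0]
ft_force: [1.0, 0.1, -0.3]
opening: 0.0002
tcp [0.5165 0.4095 0.1361] toolx yaw deg 84.33 tilt 0.02 open 0.0002 F [ 1.   0.1 -0.3] t 35.9
 turn share (tool z down, so negative of world) 0.0013 other way -0.9987 q7 -0.55
 shift units [-0.12 -0.91  5.71]
```

```bash

python3 -m inch '[0,-0.83,0,0.0013,0,0,1,0,0,0,1,0,0,0,1,0,0,0,1,0]'
python3 -m inch '[0,0,1,0,0,0,0.5,0,0,0,0,0,0,0,0,0]'
python3 -c "
from h import *
rows([.5,.4089,.0225],np.radians(84.1))"
```

```text
t: 36.4
eef_pos: [0.5003, 0.411, 0.0556]
tcp_rot: [-0.0, 0.743, 0.669, 0.0]
ft_force: [-1.1, -0.7, -0.3]
opening: 0.0002
t: 36.8
eef_pos: [0.5008, 0.4109, 0.0269]
tcp_rot: [-0.0, 0.744, 0.668, 0.0]
ft_force: [0.3, -0.4, 0.8]
opening: 0.0002
tcp [0.5008 0.4109 0.0269] toolx yaw deg 83.88 tilt 0.04 open 0.0002 F [ 0.3 -0.4  0.8] t 36.8
 turn share (tool z down, so negative of world) -0.0012 other way 0.9988 q7 -0.52
 shift units [-0.11 -0.03  0.22]
```

```bash

python3 -m inch '[0,0,0.22,0,-0.4,0,0,0,-0.3,0,0,0,-0.3,0,0,0,-0.3,0,0,0]'
python3 -m inch '[-0.4,0,0,0,-0.4,0,0,0,-0.4,0,0,0,-0.4,0,0,0,-0.4,0,0,0]'
python3 -m inch '[-0.4,0,0,0,-0.4,0,0,0,-0.4,0,0,0,-0.4,0,0,0,-0.4,0,0,0]'
python3 -m inch '[-0.4,0,0,0,-0.4,0,0,0,-0.3,0,0,0,-0.2,0,0,0,0,0,0,0]'
python3 -c "
from h import *
rows()
ps,ds,cs=shot('side'); crop('s12',ps,215,120,305,205,8)"
```

```text
t: 37.3
eef_pos: [0.4977, 0.3843, 0.0222]
tcp_rot: [-0.0, 0.744, 0.668, 0.0]
ft_force: [-0.7, 1.1, 0.7]
opening: -0.0
t: 37.8
eef_pos: [0.4932, 0.3444, 0.0219]
tcp_rot: [0.0, 0.744, 0.668, 0.0]
ft_force: [0.8, 0.8, 1.1]
opening: -0.0002
t: 38.3
eef_pos: [0.4887, 0.3044, 0.0218]
tcp_rot: [0.0, 0.744, 0.668, -0.0]
ft_force: [0.5, 0.1, -0.7]
opening: 0.0002
t: 38.8
eef_pos: [0.4861, 0.2787, 0.0219]
tcp_rot: [0.0, 0.744, 0.668, -0.0]
ft_force: [-0.6, 0.1, 0.1]
opening: -0.0007
tcp [0.4861 0.2787 0.0219] toolx yaw deg 83.79 tilt 0.02 open -0.0007 F [-0.6  0.1  0.1] t 38.8
```

View pics/s12.png

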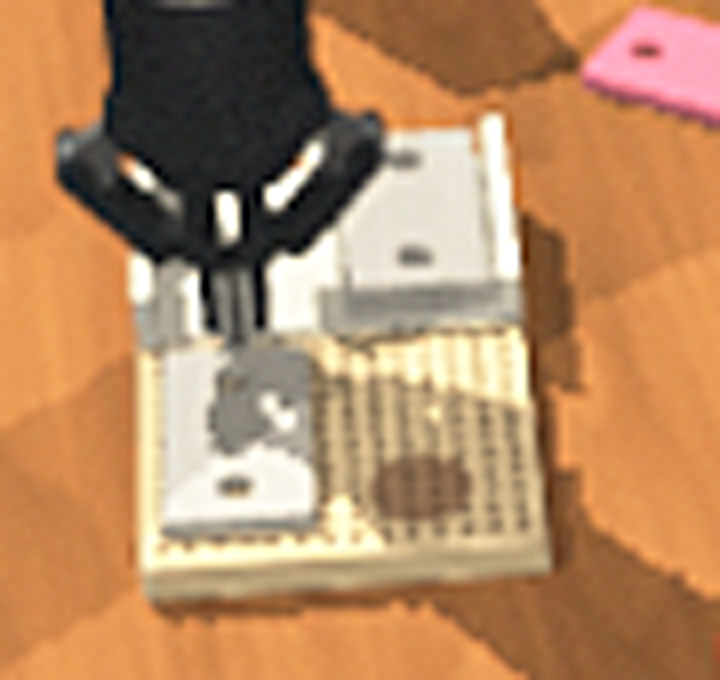

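```bash
cat >> h.py <<'E'
def plate(cam,near,z,name='plate_a1',tol=.04):
    "pose of the plate whose mask centre lies near the given xy, top at height z"
    p,d,c=shot(cam)
    for r in robot.masks_of(cam,name):
        X=atpx(*r['uv'],z,c)[:2]
        if np.linalg.norm(X-near)<tol:
            k=max(cv2.findContours(r['region'].astype(np.uint8),cv2.RETR_EXTERNAL,cv2.CHAIN_APPROX_NONE)[0],key=cv2.contourArea)
            P=np.array([atpx(x,y,z,c)[:2] for x,y in k[:,0]]); (cx,cy),(a,b),an=cv2.minAreaRect((P*1000).astype(np.float32))
            if a<b: a,b,an=b,a,an+90
            print('plate',cam,round(r['p'],2),'centre',round(cx,1),round(cy,1),'size',round(a,1),round(b,1),'yaw',round(an,1))
    return p,c
E
python3 -m inch '[0,0,-1,0,0,0,-1,0,0,0,-1,0,0,0,-1,0,0,0,-1,0]' >/dev/null
python3 -m inch '[-1,0,0,0,-1,0,0,0,-1,0,0,0,0,0,0,0,0,0,0,0]' 76
python3 -m inch '[0,0,0,0]'
python3 - <<'E'
from h import *
p,c=plate('wrist',np.array([.48,.22]),.026); save('w13',p)
rows([.48,.218,.024],np.radians(84.1))
E
```

```text
t: 39.85
eef_pos: [0.4791, 0.2183, 0.1212]
tcp_rot: [-0.0, 0.745, 0.667, -0.001]
ft_force: [0.3, 0.7, -0.1]
opening: 0.0652
t: 39.95
eef_pos: [0.4794, 0.22, 0.1214]
tcp_rot: [-0.0, 0.744, 0.668, -0.0]
ft_force: [0.1, 0.6, -0.1]
opening: 0.0649
plate wrist 0.75 centre 476.7 218.0 size 100.0 56.5 yaw 83.8
tcp [0.4795 0.2204 0.1216] toolx yaw deg 83.89 tilt 0.02 open 0.065 F [ 1.  -0.1  0.3] t 40.0
 turn share (tool z down, so negative of world) -0.0012 other way 0.9988 q7 -0.31
 shift units [-0.12  0.04  4.88]
```

View pics/w13.png

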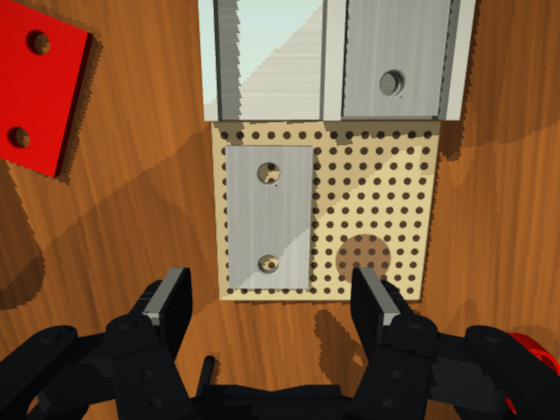

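```bash

python3 -m inch '[-0.1,-0.1,0,0,0,0,1,0,0,0,1,0,0,0,1,0,0,0,1,0]'
python3 -m inch '[0,0,0.5,0,0,0,0.4,0,0,0,0.25,0,0,0,0,0]'
python3 -c "
from h import *
rows([.4772,.2185,.0158],np.radians(84.1))"
```

```text
t: 40.55
eef_pos: [0.4773, 0.2183, 0.0411]
tcp_rot: [0.0, 0.744, 0.668, 0.0]
ft_force: [0.1, 0.8, 0.3]
opening: 0.0651
t: 40.95
eef_pos: [0.4774, 0.218, 0.0188]
tcp_rot: [-0.0, 0.744, 0.668, -0.0]
ft_force: [-0.3, 0.1, 0.3]
opening: 0.0647
tcp [0.4774 0.218  0.0188] toolx yaw deg 83.84 tilt 0.01 open 0.0647 F [-0.3  0.1  0.3] t 41.0
 turn share (tool z down, so negative of world) -0.0015 other way 0.9985 q7 -0.21
 shift units [ 0.02 -0.01  0.15]
```

```bash

python3 -m inch '[0,0,0.1,0,0,0,0,0]' 
python3 -m inch '[0,0,0,0,0,0,0,0,0,0,0,0,0,0,0,0]' 40
python3 -m inch '[0,0,-0.2,0,0,0,-0.5,0,0,0,-1,0,0,0,-1,0,0,0,-1,0]'
python3 -m inch '[0,0,-1,0,0,0,-1,0,0,0,0,0,0,0,0,0]'
python3 - <<'E'
from h import *
rows()
s=robot.state();p,d,c=shot('wrist'); save('w14',p)
from scipy.spatial.transform import Rotation as Ro
E
```

```text
t: 41.15
eef_pos: [0.4777, 0.2182, 0.0172]
tcp_rot: [0.0, 0.744, 0.668, 0.0]
ft_force: [-0.4, 0.1, 0.0]
opening: 0.0645
t: 41.55
eef_pos: [0.4777, 0.2182, 0.0178]
tcp_rot: [-0.0, 0.744, 0.668, 0.0]
ft_force: [-1.4, 0.1, 7.8]
opening: 0.054
t: 42.05
eef_pos: [0.4774, 0.2179, 0.0922]
tcp_rot: [0.0, 0.744, 0.668, 0.0]
ft_force: [0.6, 0.1, -2.1]
opening: 0.0535
t: 42.45
eef_pos: [0.4774, 0.2182, 0.1311]
tcp_rot: [-0.0, 0.744, 0.668, 0.0]
ft_force: [-0.4, -0.8, -1.3]
opening: 0.0535
tcp [0.4774 0.2182 0.1311] toolx yaw deg 83.84 tilt 0.04 open 0.0535 F [-0.4 -0.8 -1.3] t 42.5
```

View pics/w14.png

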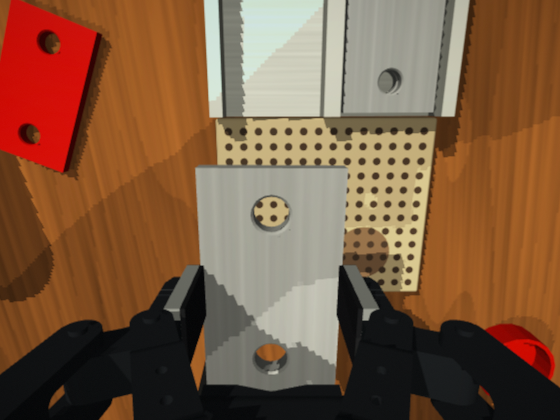

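```bash

python3 -m inch '[0,0,0,-0.0476,0,0,0,-0.0476,0,0,0,-0.0476,0,0,0,-0.0476,0,0,0,-0.0476]' >/dev/null
python3 -m inch '[0,0,0,-0.0476,0,0,0,-0.0476,0,0,0,-0.0476,0,0,0,-0.0476,0,0,0,-0.0476]' >/dev/null
python3 -m inch '[0,0,0,-0.0476,-0.1,-1,0,0,-0.1,-1,0,0,-0.1,-1,0,0,-0.1,-1,0,0]' >/dev/null
python3 -m inch '[-0.1,-1,0,0,-0.1,-1,0,0,-0.1,-1,0,0,-0.1,-1,0,0,-0.1,-1,0,0]' >/dev/null
python3 -m inch '[-0.1,-1,0,0,-0.1,-1,0,0,-0.1,-1,0,0,-0.1,-1,0,0,-0.1,-1,0,0]' >/dev/null
python3 -m inch '[-0.1,-1,0,0,-0.1,-1,0,0,-0.1,-1,0,0,-0.1,-1,0,0,-0.1,-1,0,0]'
python3 -m inch '[-0.1,-1,0,0,-0.1,-1,0,0,0,-0.7,0,0,0,0,0,0,0,0,0,0]'
python3 -c "
from h import *
rows([.537,-.2320,.087],np.radians(178.1))"
```

```text
t: 45.5
eef_pos: [0.5017, -0.1636, 0.1296]
tcp_rot: [-0.001, 0.017, 1.0, 0.0]
ft_force: [0.5, -0.2, -1.3]
opening: 0.0536
t: 46.0
eef_pos: [0.5044, -0.2163, 0.1303]
tcp_rot: [-0.001, 0.017, 1.0, 0.001]
ft_force: [0.3, 0.3, -0.7]
opening: 0.0534
tcp [ 0.5044 -0.2163  0.1303] toolx yaw deg 178.07 tilt 0.09 open 0.0534 F [ 0.3  0.3 -0.7] t 46.0
 turn share (tool z down, so negative of world) -0.0002 other way 0.9998 q7 1.94
 shift units [-1.66 -0.73  2.16]
```

```bash

python3 -m inch '[-0.8,-0.4,0,0,-0.86,-0.33,0,0,0,0,1,0,0,0,1,0,0,0,0,0]'
python3 -m inch '[0,0,0.1,0,0,0,0,0]'
cat >> h.py <<'E'
def pinview(name,zt=.0102,hole=(271.9,210.6)):
    rows()
    s=robot.state();p,d,c=shot('wrist'); crop(name,p,230,170,310,250,8)
    a=atpx(*hole,s['eef_pos'][2]+zt,c);q=proj([a[0],a[1],.075],c);print('hole',a.round(4),'tip expected in crop',((q-[230,170])*8).round(0),'outline bottom',round((q[1]+4.5-170)*8))
E
python3 -c "
from h import *
pinview('w15')"
```

```text
t: 46.5
eef_pos: [0.5357, -0.2301, 0.0883]
tcp_rot: [-0.003, 0.016, 1.0, 0.001]
ft_force: [-0.4, -1.2, -1.8]
opening: 0.0534
t: 46.7
eef_pos: [0.5382, -0.2324, 0.0896]
tcp_rot: [0.001, 0.016, 1.0, -0.0]
ft_force: [0.1, -0.1, -1.8]
opening: 0.0532
tcp [ 0.5382 -0.2324  0.0896] toolx yaw deg 178.12 tilt 0.06 open 0.0532 F [ 0.1 -0.1 -1.8] t 46.7
hole [ 0.5043 -0.2311  0.0998] tip expected in crop [334. 205.] outline bottom 241
```

View pics/w15.png

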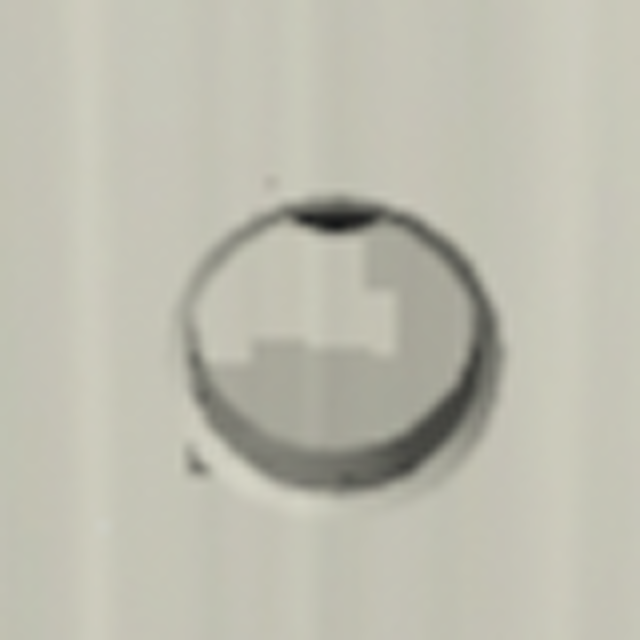

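```bash

python3 -m inch '[0.095,0,0,0,0,0,0.4,0,0,0,0.4,0,0,0,0.4,0,0,0,0,0]'
python3 -c "
from h import *
rows([.5363,-.2320,.0335],np.radians(178.1))"
```

```text
t: 47.25
eef_pos: [0.5345, -0.2323, 0.0633]
tcp_rot: [-0.001, 0.017, 1.0, 0.0]
ft_force: [-0.8, 1.4, -0.7]
opening: 0.0534
tcp [ 0.5345 -0.2323  0.0633] toolx yaw deg 178.08 tilt 0.16 open 0.0534 F [-0.8  1.4 -0.7] t 47.2
 turn share (tool z down, so negative of world) -0.0001 other way 0.9999 q7 1.97
 shift units [-0.09  0.02  1.49]
```

```bash

python3 -m inch '[-0.04,0,0.2,0,0,0,0.4,0,0,0,0.4,0,0,0,0,0]'
python3 -m inch '[0,0,0.2,0,0,0,0,0]'
python3 -c "
from h import *
rows([.5363,-.2320,.0325],np.radians(178.1))"
```

```text
t: 47.65
eef_pos: [0.5358, -0.2324, 0.0435]
tcp_rot: [-0.001, 0.017, 1.0, 0.0]
ft_force: [0.5, -0.6, -1.5]
opening: 0.0538
t: 47.85
eef_pos: [0.5364, -0.2328, 0.0405]
tcp_rot: [-0.0, 0.017, 1.0, 0.0]
ft_force: [-0.5, -0.8, -1.2]
opening: 0.0533
tcp [ 0.5364 -0.2328  0.0405] toolx yaw deg 178.08 tilt 0.02 open 0.0533 F [-0.5 -0.8 -1.2] t 47.9
 turn share (tool z down, so negative of world) -0.0001 other way 0.9999 q7 1.97
 shift units [0.   0.04 0.4 ]
```

```bash

python3 -m inch '[0,0,0.25,0,0,0,0,0]'
python3 -m inch '[0,0,0.1,0,0,0,0,0]'
python3 -m inch '[0,0,0.05,0,0,0,0,0]'
```

```text
t: 48.05
eef_pos: [0.5363, -0.2327, 0.0354]
tcp_rot: [-0.0, 0.017, 1.0, 0.0]
ft_force: [0.4, 0.8, -1.1]
opening: 0.0534
t: 48.25
eef_pos: [0.5366, -0.2328, 0.0338]
tcp_rot: [0.0, 0.017, 1.0, -0.0]
ft_force: [-0.4, -0.6, -1.6]
opening: 0.0532
t: 48.45
eef_pos: [0.5366, -0.2328, 0.0329]
tcp_rot: [0.0, 0.017, 1.0, -0.0]
ft_force: [0.4, -0.6, -1.4]
opening: 0.0536
```

Release and go up; look.

```bash

python3 -m inch '[0,0,0,0,0,0,0,0,0,0,-0.2,0,0,0,-0.5,0,0,0,-1,0]' 76
python3 -m inch '[0,0,-1,0,0,0,-1,0,0,0,-1,0,0,0,-1,0,0,0,0,0]'
python3 - <<'E'
from h import *
rows([.5700,.4015,.14],np.radians(178.1))
ps,ds,cs=shot('side'); crop('s16',ps,210,200,390,330,4.4)
E
```

```text
t: 48.95
eef_pos: [0.5356, -0.2325, 0.0669]
tcp_rot: [-0.001, 0.017, 1.0, 0.0]
ft_force: [-0.3, -0.0, 0.1]
opening: 0.0649
t: 49.45
eef_pos: [0.5385, -0.2338, 0.1506]
tcp_rot: [0.003, 0.017, 1.0, -0.001]
ft_force: [-0.1, -0.7, 0.9]
opening: 0.0651
tcp [ 0.5385 -0.2338  0.1506] toolx yaw deg 178.06 tilt 0.35 open 0.0651 F [-0.1 -0.7  0.9] t 49.5
 turn share (tool z down, so negative of world) -0.0002 other way 0.9998 q7 1.95
 shift units [-0.5  31.8   0.47]
```

View pics/s16.png

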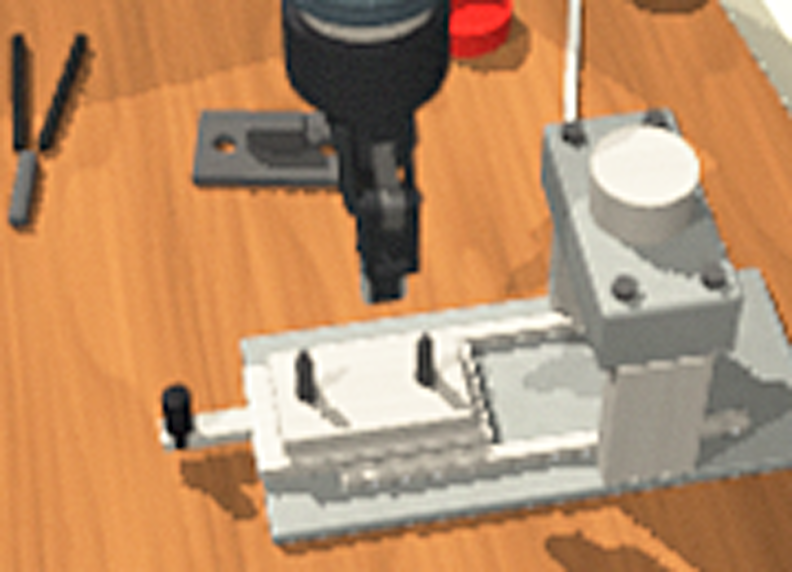

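```bash

python3 -m inch '[0,1,0,0,0,1,0,0,0,1,0,0,0,1,0,0,0,1,0,0]' 0 >/dev/null
python3 -m inch '[0,1,0,0,0,1,0,0,0,1,0,0,0,1,0,0,0,1,0,0]' >/dev/null
python3 -m inch '[0,1,0,0,0,1,0,0,0,1,0,0,0,1,0,0,0,1,0,0]' >/dev/null
python3 -m inch '[0,1,0,0,0,1,0,0,0,1,0,0,0,1,0,0,0,1,0,0]' >/dev/null
python3 -m inch '[0,1,0,0,0,1,0,0,0,1,0,0,0,1,0,0,0,1,0,0]' >/dev/null
python3 -m inch '[-0.1,1,0,0,-0.1,1,0,0,-0.1,1,0,0,-0.1,1,0,0,-0.1,1,0,0]'
python3 -m inch '[0,1,0,0,0,1,0,0.0475,0,0,0,0.0475,0,0,0,0.0475,0,0,0,0.0475]' >/dev/null
python3 -m inch '[0,0,0,0.0475,0,0,0,0.0475,0,0,0,0.0475,0,0,0,0.0475,0,0,0,0.0475]' >/dev/null
python3 -m inch '[0,0,0,0.0475,0,0,0,0.0475,0,0,0,0,0,0,0,0]'
python3 -c "
from h import *
rows([.572,.4035,.0315],np.radians(84.1))"
```

```text
t: 52.5
eef_pos: [0.5664, 0.3678, 0.1465]
tcp_rot: [-0.0, 0.017, 1.0, -0.0]
ft_force: [0.8, 0.0, 0.4]
opening: 0.0001
t: 53.9
eef_pos: [0.5676, 0.4069, 0.1466]
tcp_rot: [0.0, 0.741, 0.671, -0.0]
ft_force: [0.1, 0.7, -0.5]
opening: -0.0001
tcp [0.5676 0.4069 0.1466] toolx yaw deg 84.29 tilt 0.03 open -0.0001 F [ 0.1  0.7 -0.5] t 53.9
 turn share (tool z down, so negative of world) 0.001 other way -0.999 q7 -0.51
 shift units [-0.15  0.24  5.75]
```

```bash

python3 -m inch '[-0.05,0.22,1,0.001,0,0,1,0,0,0,1,0,0,0,0,0,0,0,0,0]'
python3 -c "
from h import *
rows([.572,.4035,.0315],np.radians(84.1))
p,d,c=shot('wrist'); crop('w17',p,150,180,450,400,2.6)"
```

```text
t: 54.4
eef_pos: [0.5721, 0.4046, 0.0863]
tcp_rot: [0.0, 0.744, 0.668, -0.001]
ft_force: [-1.1, 0.3, 0.2]
opening: -0.0001
tcp [0.5721 0.4046 0.0863] toolx yaw deg 83.89 tilt 0.07 open -0.0001 F [-1.1  0.3  0.2] t 54.4
 turn share (tool z down, so negative of world) -0.0012 other way 0.9988 q7 -0.49
 shift units [-0.05  0.    2.74]
```

View pics/w17.png

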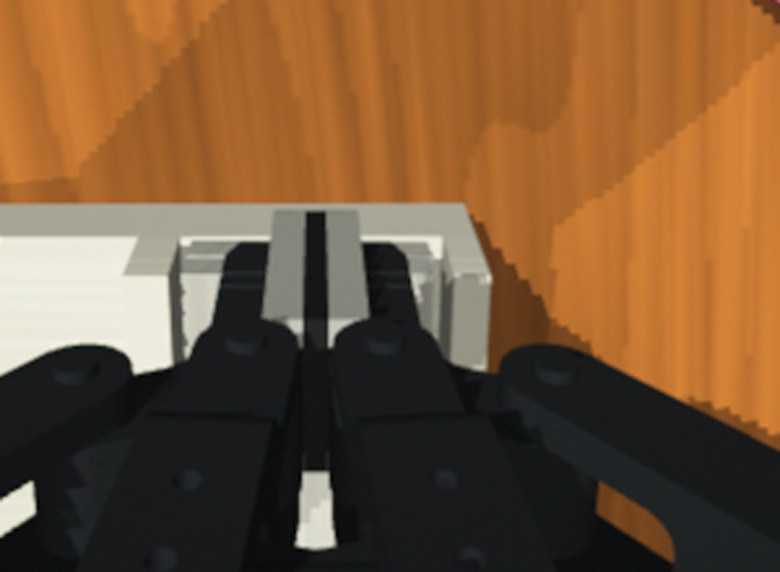

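```bash

python3 -m inch '[0.05,-0.04,1,0,0,0,1,0,0,0,0.5,0,0,0,0,0,0,0,0,0]'
python3 -c "
from h import *
rows([.572,.4035,.0305],np.radians(84.1))"
```

```text
t: 54.95
eef_pos: [0.5719, 0.406, 0.0371]
tcp_rot: [0.0, 0.744, 0.668, 0.0]
ft_force: [0.6, -1.0, -0.2]
opening: 0.0
tcp [0.5719 0.406  0.0371] toolx yaw deg 83.85 tilt 0.02 open 0.0 F [ 0.6 -1.  -0.2] t 55.0
 turn share (tool z down, so negative of world) -0.0014 other way 0.9986 q7 -0.47
 shift units [-0.13  0.02  0.33]
```

```bash

python3 -m inch '[0,0,0.33,-0.0014,-0.4,0,0,0,-0.3,0,0,0,-0.3,0,0,0,-0.3,0,0,0]'
python3 -m inch '[-0.4,0,0,0,-0.4,0,0,0,-0.4,0,0,0,-0.4,0,0,0,-0.4,0,0,0]'
python3 -m inch '[-0.3,0,0,0,-0.3,0,0,0,-0.3,0,0,0,-0.3,0,0,0,-0.3,0,0,0]'
python3 -m inch '[-0.3,0,0,0,-0.3,0,0,0,-0.3,0,0,0,-0.3,0,0,0,-0.2,0,0,0]'
python3 -m inch '[0,0,0,0]'
python3 -c "
from h import *
rows()
ps,ds,cs=shot('side'); crop('s18',ps,215,120,305,205,8)"
```

```text
t: 55.45
eef_pos: [0.569, 0.3796, 0.0306]
tcp_rot: [0.0, 0.743, 0.67, 0.0]
ft_force: [-0.2, -1.0, 0.2]
opening: 0.0001
t: 55.95
eef_pos: [0.5647, 0.3398, 0.0304]
tcp_rot: [-0.0, 0.743, 0.67, 0.0]
ft_force: [0.7, 1.4, 0.9]
opening: 0.0002
t: 56.45
eef_pos: [0.5614, 0.3099, 0.0301]
tcp_rot: [0.0, 0.743, 0.67, -0.0]
ft_force: [0.0, 0.3, 0.0]
opening: -0.0
t: 56.95
eef_pos: [0.5588, 0.2818, 0.0304]
tcp_rot: [0.0, 0.743, 0.67, -0.0]
ft_force: [0.3, -0.2, -0.6]
opening: -0.0002
t: 57.05
eef_pos: [0.5589, 0.2816, 0.0303]
tcp_rot: [0.0, 0.743, 0.669, -0.0]
ft_force: [-0.8, 0.3, 0.3]
opening: 0.0001
tcp [0.5589 0.2816 0.0303] toolx yaw deg 84.04 tilt 0.04 open 0.0001 F [-0.8  0.3  0.3] t 57.0
```

View pics/s18.png

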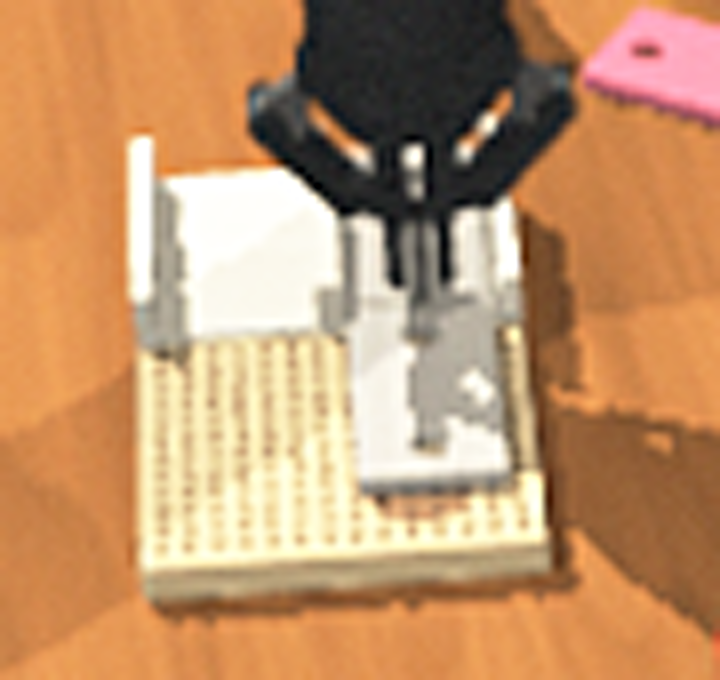

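```bash

python3 -m inch '[-0.25,0,0,0,-0.1,0,0,0,0,0,0,0,0,0,-1,0,0,0,-1,0]'
python3 -m inch '[0,0,-1,0,0,0,-1,0,0,0,-0.6,0,-1,0,0,0,-1,0,0,0]' >/dev/null
python3 -m inch '[-0.8,0,0,0,0,0,0,0,0,0,0,0,0,0,0,0]' 76
python3 - <<'E'
from h import *
p,c=plate('wrist',np.array([.552,.22]),.026); save('w19',p)
rows([.552,.218,.0165],np.radians(84.1))
E
```

```text
t: 57.6
eef_pos: [0.5575, 0.2756, 0.0702]
tcp_rot: [-0.0, 0.743, 0.67, -0.001]
ft_force: [0.3, 0.7, 0.9]
opening: 0.0002
t: 58.5
eef_pos: [0.5521, 0.221, 0.122]
tcp_rot: [-0.0, 0.742, 0.67, 0.0]
ft_force: [-0.1, 0.1, -0.5]
opening: 0.0579
tcp [0.5522 0.2212 0.1221] toolx yaw deg 84.18 tilt 0.03 open 0.0649 F [0.3 0.1 0.7] t 58.6
 turn share (tool z down, so negative of world) 0.0004 other way -0.9996 q7 -0.25
 shift units [-0.16  0.01  5.28]
```

View pics/w19.png

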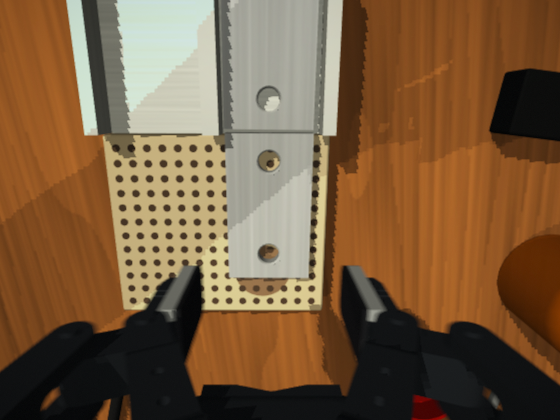

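```bash

python3 - <<'E'
from h import *
p,d,c=shot('wrist'); 
lb=np.array([.5641,.3269])
a=atpx(269,160.5,.026,c)[:2];b=atpx(269,253,.026,c)[:2];h=atpx(268.5,99,.028,c)[:2]
print(np.linalg.norm(a-b),(a+b)/2,((a+b)/2-lb)@U,np.degrees(np.arctan2(*(a-b)[::-1])),'b2 front hole lane',(h-lb)@U,(h-lb)@VV)
for r in robot.masks_of('wrist','plate_b1'): print(r['p'],r['uv'],atpx(*r['uv'],.026,c))
W=world(d,c)
for v in (145,180,210,240,268): print(v,W[v-2:v+3,245:290,2].mean().round(4))
E
```

```text
0.06422977752680814 [0.55109962 0.22696786] 0.10073893786171265 84.10391909141525 b2 front hole lane 0.030669647148445018 -0.002957889808920125
0.91 [266.4, 202.7] [0.54977583 0.23107247 0.026     ]
0.91 [269.0, 63.7] [0.56039206 0.31694922 0.026     ]
145 0.0284
180 0.028
210 nan
240 nan
268 nan
```

```bash

python3 - <<'E'
from h import *
p,c=plate('wrist',np.array([.551,.229]),.026)
p,c=plate('top',np.array([.551,.229]),.026); crop('t19',p,120,170,250,270,6)
rows([.5515,.2285,.0165],np.radians(84.1))
E
```

```text
tcp [0.5523 0.2203 0.1223] toolx yaw deg 84.12 tilt 0.0 open 0.065 F [ 0.8 -0.3  0.1] t 58.9
 turn share (tool z down, so negative of world) 0.0001 other way -0.9999 q7 -0.25
 shift units [ 0.4  -0.08  5.29]
```

View pics/t19.png

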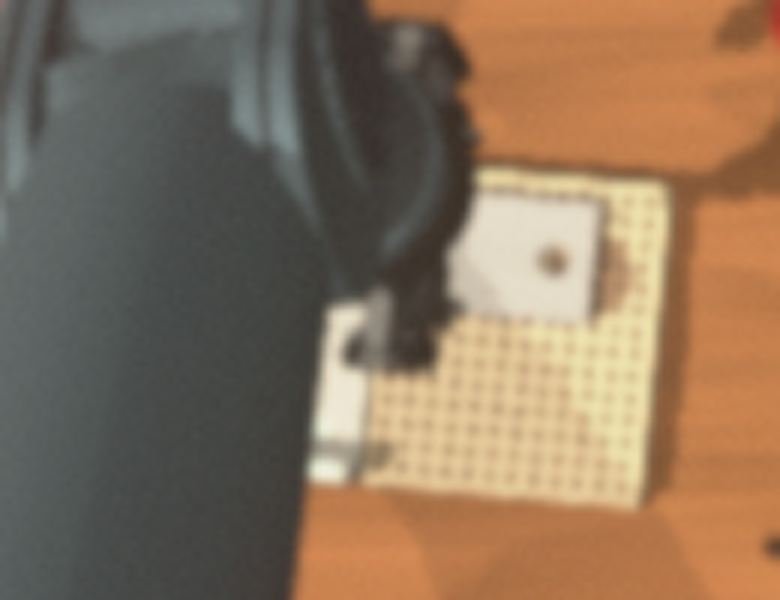

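```bash

python3 -c "
from h import *
print(atpx(212,213.5,.026,robot.calibration('top'))-.032*np.r_[U,0])"
python3 -m inch '[0.38,-0.06,0,0,0,0,1,0,0,0,1,0,0,0,1,0,0,0,1,0]'
python3 -m inch '[0,0,0.5,0,0,0,0.4,0,0,0,0.2,0,0,0,0,0]'
python3 -c "
from h import *
rows([.5515,.2275,.0165],np.radians(84.1))
p,d,c=shot('wrist'); save('w20',p)"
```

```text
[0.5494395  0.22692803 0.026     ]
t: 59.4
eef_pos: [0.5519, 0.2287, 0.0416]
tcp_rot: [-0.0, 0.742, 0.67, 0.0]
ft_force: [0.7, -0.4, 0.4]
opening: 0.0645
t: 59.8
eef_pos: [0.552, 0.2279, 0.0203]
tcp_rot: [0.0, 0.743, 0.67, 0.0]
ft_force: [0.6, 0.4, -0.4]
opening: 0.0648
tcp [0.552  0.2279 0.0203] toolx yaw deg 84.1 tilt 0.01 open 0.0648 F [ 0.6  0.4 -0.4] t 59.8
 turn share (tool z down, so negative of world) 0.0 other way -1.0 q7 -0.2
 shift units [-0.02 -0.02  0.19]
```

View pics/w20.png

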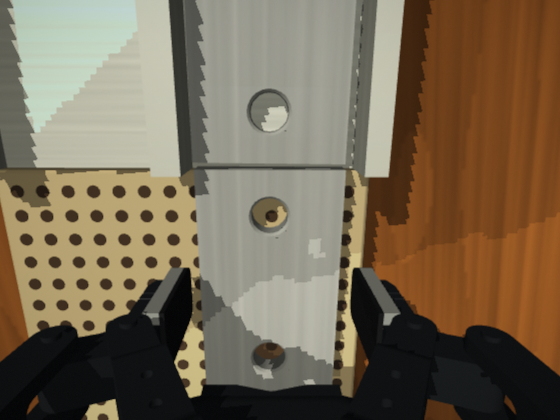

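```bash

python3 -m inch '[0,0,0.19,0,0,0,0,0]' 
python3 -m inch '[0,0,0,0,0,0,0,0,0,0,0,0,0,0,0,0]' 40
python3 -m inch '[0,0,-0.2,0,0,0,-0.5,0,0,0,-1,0,0,0,-1,0,0,0,-1,0]'
python3 -m inch '[0,0,-1,0,0,0,-1,0,0,0,0,0,0,0,0,0]'
python3 - <<'E'
from h import *
rows()
s=robot.state();p,d,c=shot('wrist'); save('w21',p)
E
```

```text
t: 60.05
eef_pos: [0.5519, 0.2279, 0.0166]
tcp_rot: [-0.0, 0.743, 0.67, 0.0]
ft_force: [-0.7, -0.2, 0.6]
opening: 0.0648
t: 60.45
eef_pos: [0.5524, 0.228, 0.0172]
tcp_rot: [0.0, 0.743, 0.67, 0.001]
ft_force: [-1.5, 0.2, 5.6]
opening: 0.0536
t: 60.95
eef_pos: [0.5517, 0.2277, 0.0917]
tcp_rot: [0.0, 0.743, 0.67, -0.0]
ft_force: [-0.4, -0.2, -2.0]
opening: 0.054
t: 61.35
eef_pos: [0.5517, 0.2279, 0.1306]
tcp_rot: [-0.0, 0.743, 0.67, 0.0]
ft_force: [0.3, 0.8, -2.0]
opening: 0.054
tcp [0.5517 0.2279 0.1306] toolx yaw deg 84.11 tilt 0.03 open 0.054 F [ 0.3  0.8 -2. ] t 61.4
```

View pics/w21.png

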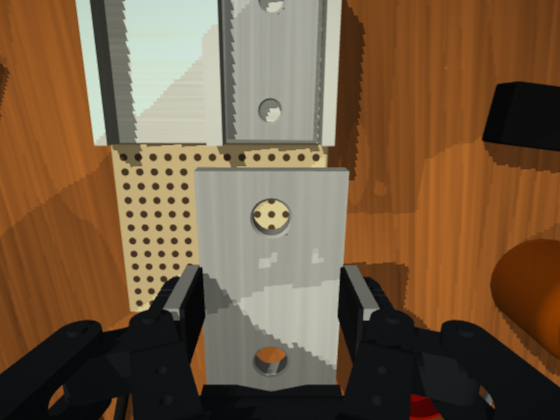

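```bash

python3 -m inch '[0,0,0,-0.0475,0,0,0,-0.0475,0,0,0,-0.0475,0,0,0,-0.0475,0,0,0,-0.0475]' >/dev/null
python3 -m inch '[0,0,0,-0.0475,0,0,0,-0.0475,0,0,0,-0.0475,0,0,0,-0.0475,0,0,0,-0.0475]' >/dev/null
python3 -m inch '[0,0,0,-0.0475,0,-1,0,0,0,-1,0,0,0,-1,0,0,0,-1,0,0]' >/dev/null
python3 -m inch '[0,-1,0,0,0,-1,0,0,0,-1,0,0,0,-1,0,0,0,-1,0,0]' >/dev/null
python3 -m inch '[0,-1,0,0,0,-1,0,0,0,-1,0,0,0,-1,0,0,0,-1,0,0]' >/dev/null
python3 -m inch '[0,-1,0,0,0,-1,0,0,0,-1,0,0,0,-1,0,0,0,-1,0,0]'
python3 -m inch '[0,-1,0,0,0,-1,0,0,0,-1,0,0,0,0,0,0,0,0,0,0]'
python3 -c "
from h import *
rows([.5351,-.2320,.09],np.radians(178.1))"
```

```text
t: 64.4
eef_pos: [0.5385, -0.1526, 0.1291]
tcp_rot: [-0.001, 0.016, 1.0, 0.0]
ft_force: [-0.1, 1.6, -1.7]
opening: 0.0538
t: 64.9
eef_pos: [0.5369, -0.2116, 0.1294]
tcp_rot: [-0.001, 0.017, 1.0, 0.001]
ft_force: [-0.0, 0.5, -1.6]
opening: 0.0538
tcp [ 0.5369 -0.2116  0.1294] toolx yaw deg 178.11 tilt 0.12 open 0.0538 F [-0.   0.5 -1.6] t 64.9
 turn share (tool z down, so negative of world) 0.0 other way -1.0 q7 1.89
 shift units [ 0.05 -1.03  1.97]
```

```bash

python3 -m inch '[0.05,-0.5,0,0,0,-0.53,0.5,0,0,0,0.8,0,0,0,0.7,0,0,0,0,0]'
python3 -m inch '[0,0,0,0,0,0,0,0]'
python3 -c "
from h import *
pinview('w22',zt=.009,hole=(271.5,216.3))"
```

```text
t: 65.4
eef_pos: [0.5342, -0.2318, 0.0879]
tcp_rot: [-0.002, 0.016, 1.0, 0.001]
ft_force: [-0.6, 0.4, -1.6]
opening: 0.0536
t: 65.6
eef_pos: [0.5365, -0.2326, 0.091]
tcp_rot: [0.0, 0.016, 1.0, -0.0]
ft_force: [0.0, -1.0, -0.8]
opening: 0.0536
tcp [ 0.5365 -0.2326  0.091 ] toolx yaw deg 178.17 tilt 0.05 open 0.0536 F [ 0.  -1.  -0.8] t 65.6
hole [ 0.5052 -0.2316  0.1   ] tip expected in crop [332. 244.] outline bottom 280
```

View pics/w22.png

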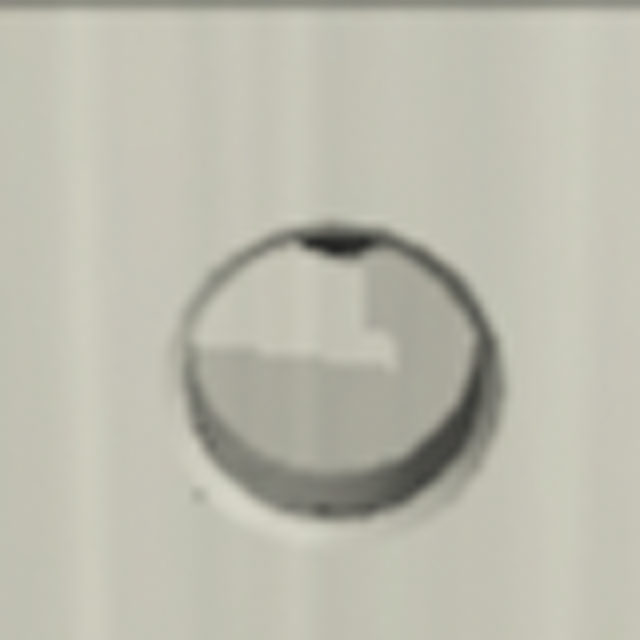

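```bash

python3 -m inch '[0.08,0,0,0,0,0,0.4,0,0,0,0.4,0,0,0,0.4,0,0,0,0,0]'
python3 -m inch '[0,0,0.2,0,0,0,0,0]'
python3 -c "
from h import *
rows([.5350,-.2322,.0415],np.radians(178.1))"
```

```text
t: 66.15
eef_pos: [0.5333, -0.232, 0.0648]
tcp_rot: [-0.001, 0.016, 1.0, 0.0]
ft_force: [-0.7, 0.4, -1.0]
opening: 0.0541
t: 66.35
eef_pos: [0.5343, -0.2324, 0.0621]
tcp_rot: [-0.0, 0.016, 1.0, 0.0]
ft_force: [-1.0, -0.1, -0.9]
opening: 0.0537
tcp [ 0.5343 -0.2324  0.0621] toolx yaw deg 178.15 tilt 0.03 open 0.0537 F [-1.  -0.1 -0.9] t 66.3
 turn share (tool z down, so negative of world) 0.0003 other way -0.9997 q7 1.94
 shift units [-0.04  0.01  1.03]
```

```bash

python3 -m inch '[-0.03,0,0.4,0,0,0,0.4,0,0,0,0.1,0,0,0,0,0,0,0,0,0]'
python3 -m inch '[0,0,0.05,0,0,0,0,0]'
```

```text
t: 66.85
eef_pos: [0.5351, -0.2326, 0.0445]
tcp_rot: [0.0, 0.016, 1.0, -0.0]
ft_force: [0.2, 0.4, -1.0]
opening: 0.0541
t: 67.05
eef_pos: [0.5351, -0.2325, 0.0436]
tcp_rot: [0.0, 0.016, 1.0, -0.0]
ft_force: [0.3, 1.0, -1.1]
opening: 0.0535
```

```bash

python3 -m inch '[0,0,0.1,0,0,0,0,0]'
python3 -m inch '[0,0,0,0,0,0,0,0,0,0,-0.2,0,0,0,-0.5,0,0,0,-1,0]' 76
python3 -m inch '[0,0,-1,0,0,0,-1,0,0,0,-1,0,0,0,-1,0,0,0,0,0]'
python3 - <<'E'
from h import *
rows([.572,.4035,.14],np.radians(178.1))
ps,ds,cs=shot('side'); crop('s23',ps,210,200,390,330,4.4)
E
```

```text
t: 67.25
eef_pos: [0.5349, -0.2324, 0.0413]
tcp_rot: [-0.0, 0.016, 1.0, 0.0]
ft_force: [-0.7, -0.5, -1.1]
opening: 0.0541
t: 67.75
eef_pos: [0.5342, -0.2322, 0.0755]
tcp_rot: [-0.001, 0.016, 1.0, 0.0]
ft_force: [-0.2, 0.3, 0.8]
opening: 0.065
t: 68.25
eef_pos: [0.537, -0.2334, 0.1591]
tcp_rot: [0.003, 0.016, 1.0, -0.001]
ft_force: [1.3, -0.2, -0.6]
opening: 0.0646
tcp [ 0.537  -0.2334  0.1591] toolx yaw deg 178.14 tilt 0.35 open 0.0646 F [ 1.3 -0.2 -0.6] t 68.2
 turn share (tool z down, so negative of world) 0.0002 other way -0.9998 q7 1.93
 shift units [-0.71 31.89  0.9 ]
```

View pics/s23.png

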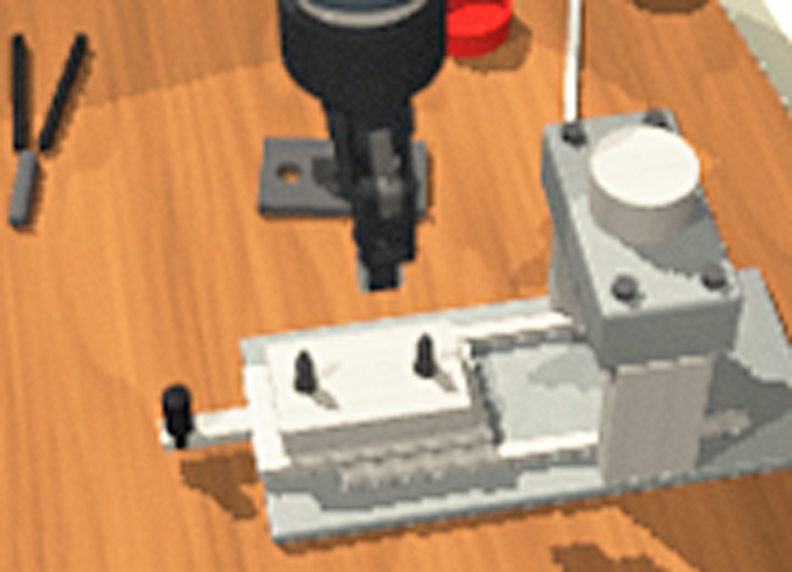

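```bash

python3 -m inch '[0,1,0,0,0,1,0,0,0,1,0,0,0,1,0,0,0,1,0,0]' 0 >/dev/null
python3 -m inch '[0,1,0,0,0,1,0,0,0,1,0,0,0,1,0,0,0,1,0,0]' >/dev/null
python3 -m inch '[0,1,0,0,0,1,0,0,0,1,0,0,0,1,0,0,0,1,0,0]' >/dev/null
python3 -m inch '[0,1,0,0,0,1,0,0,0,1,0,0,0,1,0,0,0,1,0,0]' >/dev/null
python3 -m inch '[0,1,0,0,0,1,0,0,0,1,0,0,0,1,0,0,0,1,0,0]' >/dev/null
python3 -m inch '[-0.12,1,0,0,-0.12,1,0,0,-0.12,1,0,0,-0.12,1,0,0,-0.12,1,0,0]'
python3 -m inch '[-0.05,1,0,0,0,1,0,0.0475,0,0,0,0.0475,0,0,0,0.0475,0,0,0,0.0475]' >/dev/null
python3 -m inch '[0,0,0,0.0475,0,0,0,0.0475,0,0,0,0.0475,0,0,0,0.0475,0,0,0,0.0475]' >/dev/null
python3 -m inch '[0,0,0,0.0475,0,0,0,0.0475,0,0,0,0,0,0,0,0]'
python3 -c "
from h import *
rows([.572,.4050,.0225],np.radians(84.1))"
```

```text
t: 71.3
eef_pos: [0.566, 0.3677, 0.1547]
tcp_rot: [-0.0, 0.016, 1.0, -0.0]
ft_force: [-0.6, -0.1, 0.6]
opening: 0.0001
t: 72.7
eef_pos: [0.5683, 0.4069, 0.1549]
tcp_rot: [0.0, 0.741, 0.671, -0.0]
ft_force: [0.4, -0.2, -0.6]
opening: 0.0003
tcp [0.5683 0.4069 0.1549] toolx yaw deg 84.34 tilt 0.06 open 0.0003 F [ 0.4 -0.2 -0.6] t 72.7
 turn share (tool z down, so negative of world) 0.0014 other way -0.9986 q7 -0.55
 shift units [-0.07  0.2   6.62]
```

```bash

python3 -m inch '[0,0.15,1,0.001,0,0,1,0,0,0,1,0,0,0,1,0,0,0,1,0]'
python3 -m inch '[0,0,1,0,0,0,0.3,0,0,0,0,0,0,0,0,0]'
python3 -c "
from h import *
rows([.572,.4050,.0222],np.radians(84.1))"
```

```text
t: 73.2
eef_pos: [0.5712, 0.4059, 0.0532]
tcp_rot: [-0.0, 0.743, 0.669, -0.001]
ft_force: [0.7, 0.5, -0.3]
opening: -0.0001
t: 73.6
eef_pos: [0.5723, 0.4066, 0.0301]
tcp_rot: [0.0, 0.744, 0.669, 0.001]
ft_force: [-0.1, -0.4, 1.1]
opening: 0.0
tcp [0.5723 0.4066 0.0301] toolx yaw deg 83.94 tilt 0.07 open 0.0 F [-0.1 -0.4  1.1] t 73.6
 turn share (tool z down, so negative of world) -0.0009 other way 0.9991 q7 -0.51
 shift units [-0.08 -0.01  0.4 ]
```

```bash

python3 -m inch '[0,0,0.38,0,-0.4,0,0,0,-0.3,0,0,0,-0.3,0,0,0,-0.3,0,0,0]'
python3 -m inch '[-0.4,0,0,0,-0.4,0,0,0,-0.4,0,0,0,-0.4,0,0,0,-0.4,0,0,0]'
python3 -m inch '[-0.4,0,0,0,-0.4,0,0,0,-0.4,0,0,0,-0.4,0,0,0,-0.4,0,0,0]'
python3 -m inch '[-0.4,0,0,0,-0.4,0,0,0,-0.3,0,0,0,-0.2,0,0,0,0,0,0,0]'
python3 -m inch '[0,0,-1,0,0,0,-1,0,0,0,-1,0,0,0,-1,0,0,0,-1,0]' >/dev/null
python3 -m inch '[-1,0,0,0,-1,0,0,0,-1,0,0,0,0,0,0,0,0,0,0,0]' 76
python3 -m inch '[0,0,0,0]'
python3 - <<'E'
from h import *
rows([.551,.214,.024],np.radians(84.1))
p,c=plate('wrist',np.array([.551,.214]),.026); save('w24',p)
p,c=plate('wrist',np.array([.551,.214]),.026,'plate_b2')
E
```

```text
t: 74.1
eef_pos: [0.569, 0.38, 0.0222]
tcp_rot: [0.0, 0.744, 0.668, 0.0]
ft_force: [-0.1, 1.0, -0.4]
opening: 0.0002
t: 74.6
eef_pos: [0.5647, 0.3401, 0.022]
tcp_rot: [0.0, 0.744, 0.669, 0.0]
ft_force: [0.9, 1.4, 0.5]
opening: 0.0001
t: 75.1
eef_pos: [0.5602, 0.3, 0.0217]
tcp_rot: [0.0, 0.744, 0.669, -0.0]
ft_force: [-0.6, 0.1, -0.5]
opening: 0.0002
t: 75.6
eef_pos: [0.5577, 0.2743, 0.022]
tcp_rot: [0.0, 0.744, 0.668, -0.0]
ft_force: [-0.6, -0.8, 0.3]
opening: -0.0005
t: 76.6
eef_pos: [0.5509, 0.214, 0.1213]
tcp_rot: [-0.0, 0.744, 0.668, -0.001]
ft_force: [0.4, 1.7, 0.3]
opening: 0.0654
t: 76.7
eef_pos: [0.551, 0.2159, 0.1214]
tcp_rot: [-0.0, 0.743, 0.669, -0.0]
ft_force: [-0.2, 0.1, 0.2]
opening: 0.0648
tcp [0.551  0.2159 0.1214] toolx yaw deg 83.94 tilt 0.04 open 0.0648 F [-0.2  0.1  0.2] t 76.7
 turn share (tool z down, so negative of world) -0.0009 other way 0.9991 q7 -0.29
 shift units [-0.1   0.01  4.87]
plate wrist 0.84 centre 548.9 213.4 size 101.7 56.6 yaw 83.7
```

View pics/w24.png

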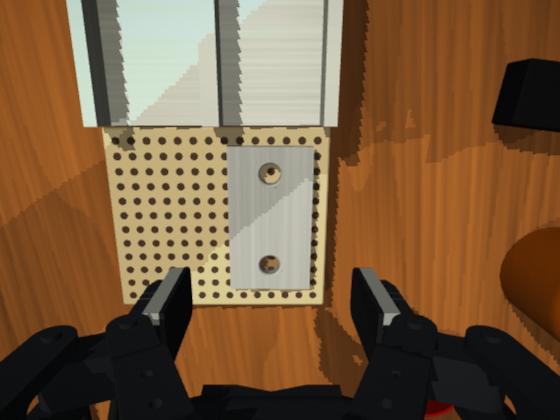

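```bash

python3 -m inch '[-0.1,-0.05,0,0,0,0,1,0,0,0,1,0,0,0,1,0,0,0,1,0]'
python3 -m inch '[0,0,0.5,0,0,0,0.4,0,0,0,0.3,0,0,0,0,0,0,0,0,0]'
python3 -c "
from h import *
rows([.55,.214,.0165],np.radians(83.9))"
```

```text
t: 77.4
eef_pos: [0.5501, 0.2138, 0.0412]
tcp_rot: [0.0, 0.743, 0.669, 0.0]
ft_force: [-0.7, 0.0, 1.1]
opening: 0.0648
t: 77.9
eef_pos: [0.5506, 0.2137, 0.0184]
tcp_rot: [0.0, 0.744, 0.669, 0.0]
ft_force: [0.5, -0.2, 0.5]
opening: 0.0649
tcp [0.5506 0.2137 0.0184] toolx yaw deg 83.92 tilt 0.05 open 0.0649 F [ 0.5 -0.2  0.5] t 77.9
 turn share (tool z down, so negative of world) 0.0001 other way -0.9999 q7 -0.22
 shift units [ 0.01 -0.03  0.1 ]
```

```bash

python3 -m inch '[0,0,0.1,0,0,0,0,0]' 
python3 -m inch '[0,0,0,0,0,0,0,0,0,0,0,0,0,0,0,0]' 40
python3 -m inch '[0,0,-0.2,0,0,0,-0.5,0,0,0,-1,0,0,0,-1,0,0,0,-1,0]'
python3 -m inch '[0,0,-1,0,0,0,-1,0,0,0,0,0,0,0,0,0]'
python3 - <<'E'
from h import *
rows()
s=robot.state();p,d,c=shot('wrist'); save('w25',p)
E
```

```text
t: 78.1
eef_pos: [0.5503, 0.2137, 0.0161]
tcp_rot: [0.0, 0.744, 0.669, 0.0]
ft_force: [-0.9, 0.5, -0.7]
opening: 0.0649
t: 78.5
eef_pos: [0.5504, 0.2137, 0.0167]
tcp_rot: [-0.0, 0.744, 0.669, 0.0]
ft_force: [-2.1, -1.6, 5.7]
opening: 0.0538
t: 79.0
eef_pos: [0.5501, 0.2135, 0.0912]
tcp_rot: [0.0, 0.744, 0.669, 0.0]
ft_force: [-0.7, 0.3, -0.7]
opening: 0.0537
t: 79.4
eef_pos: [0.55, 0.2138, 0.1301]
tcp_rot: [-0.0, 0.744, 0.669, 0.0]
ft_force: [-1.0, 0.5, -2.0]
opening: 0.0535
tcp [0.55   0.2138 0.1301] toolx yaw deg 83.93 tilt 0.04 open 0.0535 F [-1.   0.5 -2. ] t 79.4
```

View pics/w25.png

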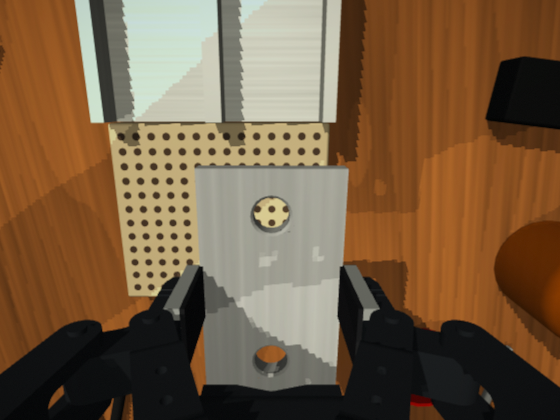

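```bash

python3 -m inch '[0,0,0,-0.0476,0,0,0,-0.0476,0,0,0,-0.0476,0,0,0,-0.0476,0,0,0,-0.0476]' >/dev/null
python3 -m inch '[0,0,0,-0.0476,0,0,0,-0.0476,0,0,0,-0.0476,0,0,0,-0.0476,0,0,0,-0.0476]' >/dev/null
python3 -m inch '[0,0,0,-0.0476,0,-1,0,0,0,-1,0,0,0,-1,0,0,0,-1,0,0]' >/dev/null
python3 -m inch '[0,-1,0,0,0,-1,0,0,0,-1,0,0,0,-1,0,0,0,-1,0,0]' >/dev/null
python3 -m inch '[0,-1,0,0,0,-1,0,0,0,-1,0,0,0,-1,0,0,0,-1,0,0]' >/dev/null
python3 -m inch '[0,-1,0,0,0,-1,0,0,0,-1,0,0,0,-1,0,0,0,-1,0,0]'
python3 -m inch '[-0.05,-1,0,0,0,-1,0,0,0,-0.8,0,0,0,0,0,0,0,0,0,0]'
python3 -c "
from h import *
rows([.5361,-.2322,.09],np.radians(178.1))"
```

```text
t: 82.45
eef_pos: [0.5369, -0.1667, 0.1286]
tcp_rot: [-0.001, 0.016, 1.0, 0.0]
ft_force: [-0.8, -0.3, -0.3]
opening: 0.0536
t: 82.95
eef_pos: [0.5368, -0.2214, 0.1293]
tcp_rot: [-0.001, 0.016, 1.0, 0.001]
ft_force: [0.1, -0.8, -1.2]
opening: 0.0542
tcp [ 0.5368 -0.2214  0.1293] toolx yaw deg 178.16 tilt 0.08 open 0.0542 F [ 0.1 -0.8 -1.2] t 83.0
 turn share (tool z down, so negative of world) 0.0003 other way -0.9997 q7 1.88
 shift units [ 0.02 -0.54  1.96]
```

```bash

python3 -m inch '[0,-0.3,0,0,0,-0.24,0.5,0,0,0,0.8,0,0,0,0.7,0,0,0,0,0]'
python3 -m inch '[0,0,0,0,0,0,0,0]'
python3 -c "
from h import *
pinview('w26',zt=.009,hole=(272.0,213.6))"
```

```text
t: 83.45
eef_pos: [0.5351, -0.232, 0.0874]
tcp_rot: [-0.002, 0.016, 1.0, 0.001]
ft_force: [-0.4, 0.2, -1.2]
opening: 0.0535
t: 83.65
eef_pos: [0.5373, -0.233, 0.0904]
tcp_rot: [0.0, 0.016, 1.0, -0.0]
ft_force: [0.0, 0.3, -1.3]
opening: 0.0535
tcp [ 0.5373 -0.233   0.0904] toolx yaw deg 178.18 tilt 0.05 open 0.0535 F [ 0.   0.3 -1.3] t 83.7
hole [ 0.505  -0.2318  0.0994] tip expected in crop [335. 228.] outline bottom 264
```

View pics/w26.png

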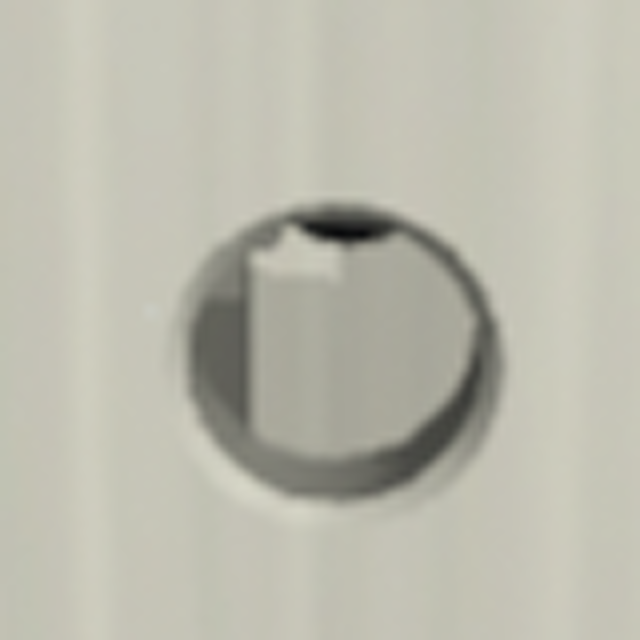

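```bash

python3 -m inch '[0.075,0,0,0,0,0,0.4,0,0,0,0.4,0,0,0,0.3,0,0,0,0,0]'
python3 -m inch '[0,0,0.1,0,0,0,0,0]'
python3 -c "
from h import *
rows([.5357,-.2325,.0490],np.radians(178.1))"
```

```text
t: 84.2
eef_pos: [0.5344, -0.2325, 0.0665]
tcp_rot: [-0.001, 0.016, 1.0, 0.0]
ft_force: [0.5, -0.2, -0.5]
opening: 0.0542
t: 84.4
eef_pos: [0.5353, -0.2329, 0.0657]
tcp_rot: [-0.0, 0.016, 1.0, 0.0]
ft_force: [0.6, 0.4, -0.8]
opening: 0.0535
tcp [ 0.5353 -0.2329  0.0657] toolx yaw deg 178.17 tilt 0.01 open 0.0535 F [ 0.6  0.4 -0.8] t 84.4
 turn share (tool z down, so negative of world) 0.0004 other way -0.9996 q7 1.9
 shift units [-0.02  0.02  0.84]
```

```bash

python3 -m inch '[0,0,0.4,0,0,0,0.25,0,0,0,0,0,0,0,0,0]'
python3 -m inch '[0,0,0.12,0,0,0,0,0]'
python3 -m inch '[0,0,0.06,0,0,0,0,0]'
```

```text
t: 84.8
eef_pos: [0.5352, -0.2329, 0.0527]
tcp_rot: [-0.0, 0.016, 1.0, 0.0]
ft_force: [-0.8, -0.3, -1.3]
opening: 0.0537
t: 85.0
eef_pos: [0.5353, -0.2329, 0.0504]
tcp_rot: [-0.0, 0.016, 1.0, 0.0]
ft_force: [-0.0, -0.3, -1.6]
opening: 0.0535
t: 85.2
eef_pos: [0.5353, -0.2329, 0.0492]
tcp_rot: [-0.0, 0.016, 1.0, -0.0]
ft_force: [0.6, 0.5, -1.0]
opening: 0.0534
```

```bash

python3 -m inch '[0,0,0,0,0,0,0,0,0,0,-0.2,0,0,0,-0.5,0,0,0,-1,0]' 76
python3 -m inch '[0,0,-1,0,0,0,-1,0,0,0,-1,0,0,0,-1,0,0,0,0,0]'
python3 -m inch '[0,1,0,0,0,1,0,0,0,1,0,0,0,1,0,0,0,1,0,0]'
python3 -m inch '[0,0,0,0,0,0,0,0]' 60
python3 - <<'E'
from h import *
rows()
ps,ds,cs=shot('side'); crop('s27',ps,210,180,390,330,4)
p,d,c=shot('wrist'); save('w27',p)
for r in robot.masks_of('wrist','pressure_plate'): print('wrist',r['p'],r['uv'],atpx(*r['uv'],.008,c))
for r in robot.masks_of('side','pressure_plate'): print('side',r['p'],r['uv'],atpx(*r['uv'],.008,cs))
E
```

```text
t: 85.7
eef_pos: [0.5345, -0.2326, 0.0833]
tcp_rot: [-0.001, 0.016, 1.0, 0.0]
ft_force: [0.5, 0.3, 0.7]
opening: 0.0647
t: 86.2
eef_pos: [0.5374, -0.2339, 0.1669]
tcp_rot: [0.003, 0.016, 1.0, -0.001]
ft_force: [1.5, 0.4, 0.1]
opening: 0.065
t: 86.7
eef_pos: [0.5381, -0.1321, 0.163]
tcp_rot: [-0.0, 0.016, 1.0, 0.0]
ft_force: [-0.4, -0.7, -0.8]
opening: 0.0648
t: 86.9
eef_pos: [0.5383, -0.1332, 0.1631]
tcp_rot: [-0.0, 0.016, 1.0, -0.0]
ft_force: [-0.3, -0.2, -0.1]
opening: 0.0508
tcp [ 0.5383 -0.1332  0.1631] toolx yaw deg 178.21 tilt 0.03 open 0.0508 F [-0.3 -0.2 -0.1] t 86.9
wrist 0.65 [366.6, 208.9] [ 0.55079126 -0.05470517  0.008     ]
side 0.87 [286.4, 241.5] [ 0.55235402 -0.06202645  0.008     ]
```

View pics/s27.png

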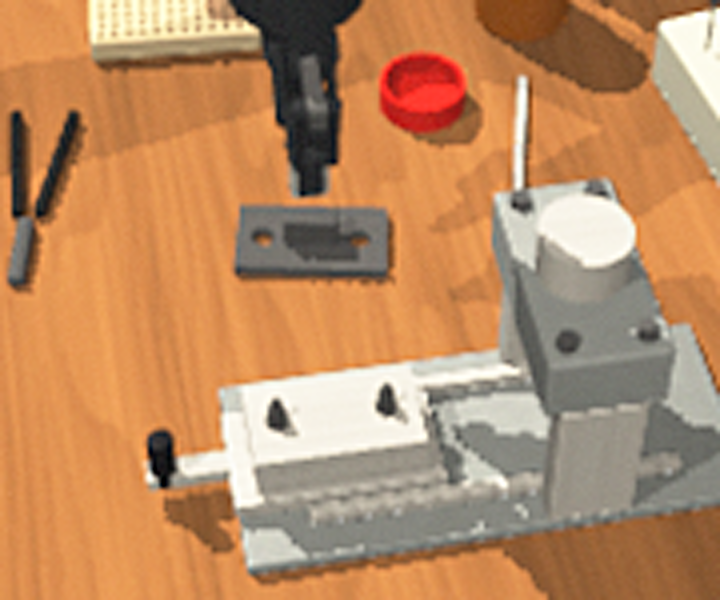

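View pics/w27.png

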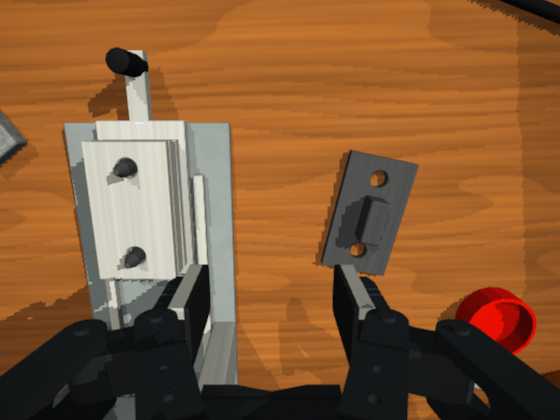

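```bash

python3 - <<'E'
from h import *
p,d,c=shot('wrist')
a=atpx(377,179,.008,c)[:2];b=atpx(358.5,250,.008,c)[:2]
print(np.linalg.norm(a-b),(a+b)/2,np.degrees(np.arctan2(*(a-b)[::-1])))
yaw=np.arctan2(*(a-b)[::-1])
m=(a+b)/2
rows([m[0],m[1],.10],yaw)
E
```

```text
0.06312317279185588 [ 0.55673492 -0.05397887] 167.96178569767315
tcp [ 0.5383 -0.1341  0.1633] toolx yaw deg 178.07 tilt 0.03 open 0.0507 F [-0.2  0.2 -0.4] t 87.2
 turn share (tool z down, so negative of world) 0.0562 other way -0.9438 q7 1.71
 shift units [-0.78  4.04  3.16]
```

```bash

python3 -m inch '[-0.4,1,0,0,-0.38,1,0,0,0,1,0,0,0,1,0,0.028,0,0,0,0.028]'
python3 -m inch '[0,0,1,0,0,0,1,0,0,0,1,0,0,0,0,0,0,0,0,0]'
python3 -m inch '[0,0,0,0]'
python3 - <<'E'
from h import *
p,d,c=shot('wrist'); save('w28',p)
rows()
for r in robot.masks_of('wrist','pressure_plate'): print('wrist',r['p'],r['uv'],atpx(*r['uv'],.008,c))
E
```

```text
t: 87.65
eef_pos: [0.5569, -0.0504, 0.1632]
tcp_rot: [-0.0, 0.104, 0.995, 0.001]
ft_force: [-0.4, -0.7, 0.5]
opening: 0.0512
t: 88.15
eef_pos: [0.5567, -0.054, 0.1035]
tcp_rot: [-0.0, 0.104, 0.995, -0.0]
ft_force: [0.3, -0.4, 0.7]
opening: 0.0513
t: 88.25
eef_pos: [0.5575, -0.0539, 0.1044]
tcp_rot: [0.001, 0.104, 0.995, 0.0]
ft_force: [0.1, -0.3, 0.9]
opening: 0.0513
tcp [ 0.5576 -0.0538  0.1045] toolx yaw deg 168.07 tilt 0.12 open 0.0511 F [ 1.   0.6 -0.1] t 88.3
wrist 0.71 [269.9, 207.7] [ 0.55102902 -0.05346321  0.008     ]
```

View pics/w28.png

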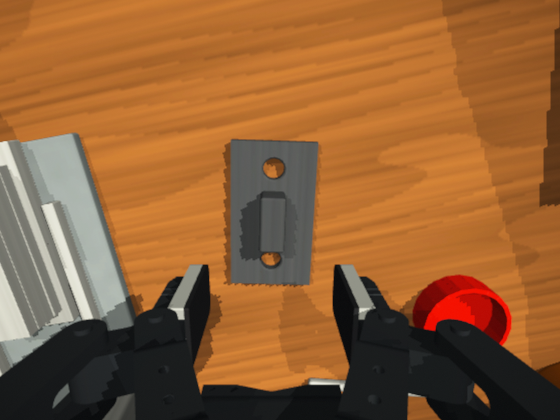

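```bash

python3 - <<'E'
from h import *
p,d,c=shot('wrist'); crop('w28c',p,220,130,330,300,4)
a=atpx(274.7,168,.008,c)[:2];b=atpx(271,258,.008,c)[:2]
print(np.linalg.norm(a-b),(a+b)/2,np.degrees(np.arctan2(*(a-b)[::-1])))
m=(a+b)/2
rows([m[0],m[1],.012],np.arctan2(*(a-b)[::-1]))
E
```

```text
0.06322185415104481 [ 0.55612322 -0.05239184] 165.8978767541492
tcp [ 0.5574 -0.0536  0.1043] toolx yaw deg 168.08 tilt 0.1 open 0.0512 F [-0.7  0.7  0.3] t 88.4
 turn share (tool z down, so negative of world) 0.0121 other way -0.9879 q7 1.41
 shift units [0.08 0.05 4.61]
```

View pics/w28c.png

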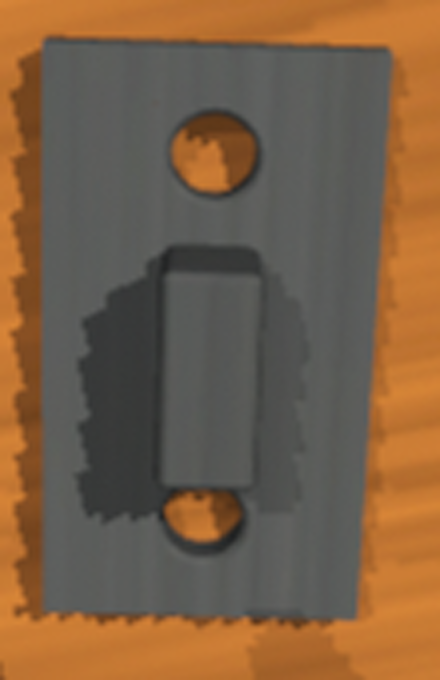

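```bash

python3 -m inch '[0.07,0.03,0,0.009,0,0,1,0,0,0,1,0,0,0,1,0,0,0,0.5,0]'
python3 -m inch '[0,0,0.5,0,0,0,0.3,0,0,0,0.2,0,0,0,0,0]'
python3 -m inch '[0,0,0,0]'
```

```text
t: 88.9
eef_pos: [0.5545, -0.0525, 0.0321]
tcp_rot: [-0.001, 0.118, 0.993, -0.0]
ft_force: [1.0, 0.6, 0.2]
opening: 0.0513
t: 89.3
eef_pos: [0.5555, -0.0526, 0.0132]
tcp_rot: [-0.0, 0.118, 0.993, -0.0]
ft_force: [0.0, 0.2, -0.2]
opening: 0.0513
t: 89.4
eef_pos: [0.5558, -0.0527, 0.0137]
tcp_rot: [0.0, 0.118, 0.993, 0.0]
ft_force: [-0.2, -0.2, -0.3]
opening: 0.0511
```

```bash

python3 -m inch '[0,0,0,0,0,0,0,0,0,0,0,0,0,0,0,0,0,0,0,0]' 0
python3 -m inch '[0,0,-0.2,0,0,0,-0.5,0,0,0,-1,0,0,0,-1,0,0,0,-1,0]'
python3 -m inch '[0,0,-1,0,0,0,-1,0,0,0,0,0,0,0,0,0]'
python3 - <<'E'
from h import *
rows([.5357,-.2322,.14],np.radians(178.1))
p,d,c=shot('wrist'); save('w29',p)
E
```

```text
t: 89.9
eef_pos: [0.5558, -0.0527, 0.0138]
tcp_rot: [0.0, 0.118, 0.993, 0.0]
ft_force: [-1.1, -0.1, 6.4]
opening: 0.0144
t: 90.4
eef_pos: [0.5552, -0.0527, 0.0885]
tcp_rot: [-0.0, 0.118, 0.993, -0.0]
ft_force: [0.7, 0.3, -1.4]
opening: 0.0145
t: 90.8
eef_pos: [0.5554, -0.0526, 0.1274]
tcp_rot: [0.0, 0.118, 0.993, 0.0]
ft_force: [-0.3, 0.5, -2.2]
opening: 0.0145
tcp [ 0.5554 -0.0526  0.1274] toolx yaw deg 166.47 tilt 0.03 open 0.0145 F [-0.3  0.5 -2.2] t 90.8
 turn share (tool z down, so negative of world) -0.0646 other way 0.9354 q7 1.38
 shift units [-1.15 -8.96 -0.63]
```

View pics/w29.png

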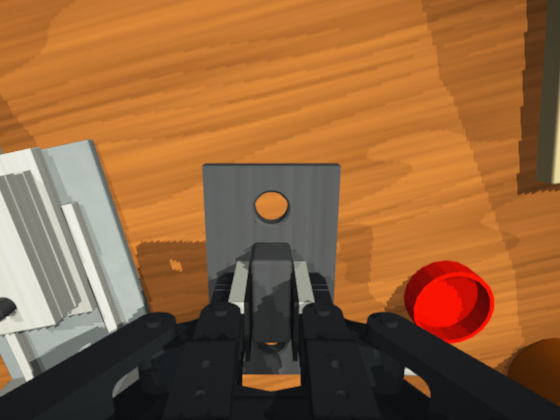

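```bash

python3 -m inch '[0,0,0,-0.0323,0,0,0,-0.0323,0.35,-1,0,0,0.34,-1,0,0,0,-1,0,0]'
python3 -m inch '[0,-1,0,0,0,-1,0,0,0,-1,0,0,0,-1,0,0,0,-1,0,0]'
python3 -m inch '[0,-0.9,0,0,0,0,0.4,0,0,0,0,0,0,0,0,0,0,0,0,0]'
python3 - <<'E'
from h import *
rows([.5357,-.2322,.11],np.radians(178.1))
p,d,c=shot('wrist'); save('w30',p); ps,ds,cs=shot('side'); crop('s30',ps,210,180,390,330,4)
s=robot.state()
a=atpx(271.5,206.5,s['eef_pos'][2]-.0058,c); q=proj([a[0],a[1],.075],c); print(a,q,((q-[230,170])*8))
crop('w30c',p,230,170,310,250,8)
E
```

```text
t: 91.35
eef_pos: [0.5376, -0.1126, 0.1258]
tcp_rot: [-0.002, 0.016, 1.0, 0.0]
ft_force: [-0.2, 0.4, -1.4]
opening: 0.0145
t: 91.85
eef_pos: [0.5352, -0.2125, 0.1258]
tcp_rot: [-0.001, 0.017, 1.0, 0.0]
ft_force: [0.7, 0.4, -2.4]
opening: 0.0144
t: 92.35
eef_pos: [0.5359, -0.2286, 0.119]
tcp_rot: [-0.0, 0.016, 1.0, 0.0]
ft_force: [0.0, 0.3, -1.6]
opening: 0.0142
tcp [ 0.5359 -0.2286  0.119 ] toolx yaw deg 178.2 tilt 0.06 open 0.0142 F [ 0.   0.3 -1.6] t 92.3
 turn share (tool z down, so negative of world) 0.0005 other way -0.9995 q7 1.88
 shift units [ 0.   -0.18  0.45]
[ 0.5045193  -0.22761761  0.11358611] [271.33772603 187.60765711] [330.70180827 140.86125687]
```

View pics/w30c.png

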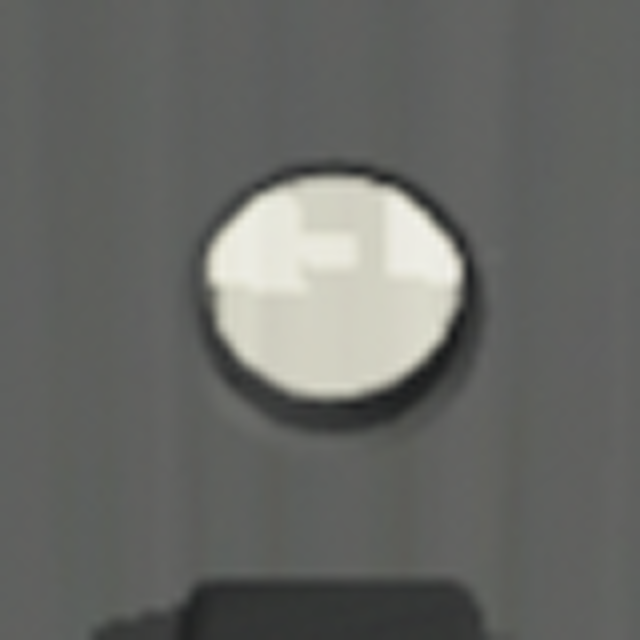

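View pics/s30.png

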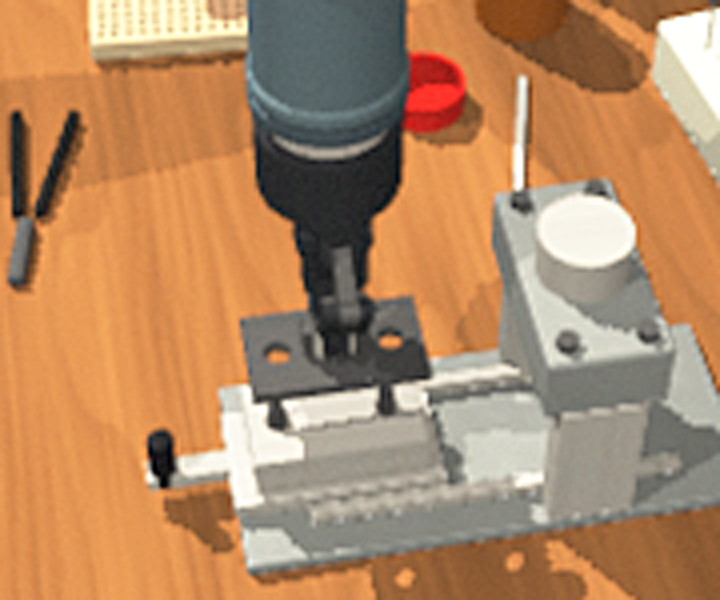

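```bash

python3 -m inch '[0.045,-0.17,0.4,0,0,0,0.4,0,0,0,0.15,0,0,0,0,0,0,0,0,0]'
python3 -m inch '[0,0,0,0]'
python3 -c "
from h import *
pinview('w31',zt=-.0058,hole=(272,206.8))"
```

```text
t: 92.95
eef_pos: [0.5347, -0.2334, 0.1002]
tcp_rot: [-0.0, 0.017, 1.0, 0.0]
ft_force: [-0.4, 0.4, -1.2]
opening: 0.0145
t: 93.05
eef_pos: [0.5349, -0.2335, 0.1005]
tcp_rot: [0.0, 0.017, 1.0, -0.0]
ft_force: [0.6, -0.2, -1.3]
opening: 0.0147
tcp [ 0.5349 -0.2335  0.1005] toolx yaw deg 178.1 tilt 0.03 open 0.0147 F [ 0.6 -0.2 -1.3] t 93.0
hole [ 0.5039 -0.2322  0.0947] tip expected in crop [335. 209.] outline bottom 245
```

View pics/w31.png

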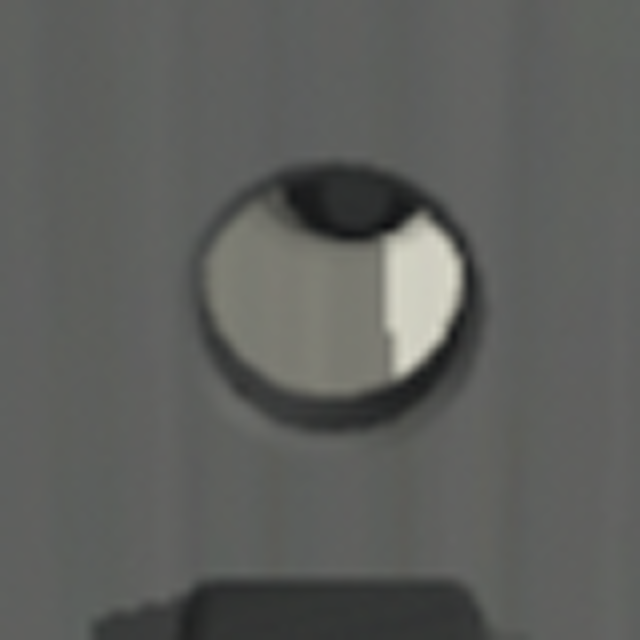

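```bash

python3 -m inch '[0.01,0.04,0.3,0,0,0,0.3,0,0,0,0.2,0,0,0,0,0]'
python3 -m inch '[0,0,0.2,0,0,0,0.2,0,0,0,0,0]'
python3 -m inch '[0,0,0.1,0,0,0,0,0]'
```

```text
t: 93.5
eef_pos: [0.5339, -0.2324, 0.0833]
tcp_rot: [-0.001, 0.017, 1.0, 0.0]
ft_force: [-0.7, 0.2, -2.1]
opening: 0.0147
t: 93.8
eef_pos: [0.5341, -0.2325, 0.0757]
tcp_rot: [-0.0, 0.017, 1.0, 0.0]
ft_force: [-0.3, -0.3, -0.9]
opening: 0.0144
t: 94.0
eef_pos: [0.5345, -0.2326, 0.0742]
tcp_rot: [-0.0, 0.017, 1.0, 0.0]
ft_force: [0.1, 0.5, -2.0]
opening: 0.0146
```

```bash

python3 -m inch '[0,0,0.1,0,0,0,0,0]'
python3 -m inch '[0,0,0.07,0,0,0,0,0]'
python3 -m inch '[0,0,0.04,0,0,0,0,0]'
```

```text
t: 94.2
eef_pos: [0.5344, -0.2326, 0.0721]
tcp_rot: [-0.0, 0.017, 1.0, 0.0]
ft_force: [0.7, 0.6, -1.7]
opening: 0.0143
t: 94.4
eef_pos: [0.5345, -0.2326, 0.0708]
tcp_rot: [-0.0, 0.017, 1.0, 0.0]
ft_force: [0.2, -0.6, -1.5]
opening: 0.0145
t: 94.6
eef_pos: [0.5345, -0.2326, 0.07]
tcp_rot: [-0.0, 0.017, 1.0, 0.0]
ft_force: [-0.0, -0.1, -2.1]
opening: 0.0144
```

```bash

python3 -m inch '[0,0,0,0,0,0,0,0,0,0,0,0,0,0,-0.4,0,0,0,-1,0]' 50
python3 -m inch '[0,0,-1,0,0,0,-1,0,0,0,-1,0,0,0,0,0,0,0,0,0]'
python3 - <<'E'
from h import *
rows([.4350,-.2299,.15],np.radians(88))
p,d,c=shot('wrist'); save('w32',p); ps,ds,cs=shot('side'); crop('s32',ps,210,180,390,330,4)
E
```

```text
t: 95.1
eef_pos: [0.5333, -0.2322, 0.0975]
tcp_rot: [-0.001, 0.017, 1.0, 0.0]
ft_force: [0.3, -0.3, 0.1]
opening: 0.0424
t: 95.6
eef_pos: [0.5347, -0.2327, 0.1585]
tcp_rot: [0.0, 0.017, 1.0, -0.0]
ft_force: [-0.4, 0.2, 0.0]
opening: 0.0427
tcp [ 0.5347 -0.2327  0.1585] toolx yaw deg 178.1 tilt 0.06 open 0.0427 F [-0.4  0.2  0. ] t 95.6
 turn share (tool z down, so negative of world) -0.4995 other way 0.5005 q7 1.89
 shift units [ 4.99 -0.03  0.42]
```

View pics/w32.png

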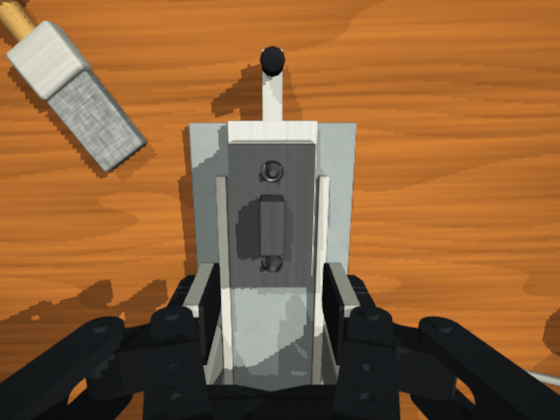

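View pics/s32.png

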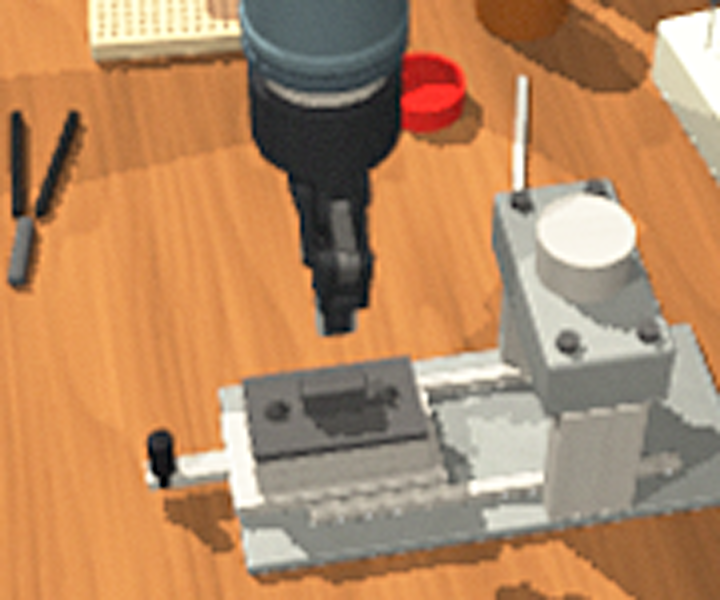

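```bash

python3 - <<'E'
from h import *
ps,ds,cs=shot('side'); W=world(ds,cs); q=W[...,:2]-np.array([.5357,-.2318]); e=np.array([.99945,-.0332]); n=np.array([.0332,.99945])
for k in (-.045,.045,-.02,.02):
    m=(abs(q@e-k)<.004)&(abs(abs(q@n)-.018)<.007)&(W[...,2]>.04); print(k,m.sum(),np.nanmedian(W[...,2][m]).round(4))
E
python3 -m inch '[1,0,0,0,1,0,0,0,1,0,0,0,1,0,0,0,1,0,0,0]' 0
python3 -m inch '[1,0,0,0,0.6,0,0,0,0,0,0,0,0,0,0,0]'
python3 -c "
from h import *
rows([.405,-.2284,.03],np.radians(178.1))"
```

```text
-0.045 117 0.5679
0.045 99 0.4995
-0.02 119 0.2608
0.02 109 0.5273
t: 96.25
eef_pos: [0.4332, -0.229, 0.1573]
tcp_rot: [-0.001, 0.017, 1.0, 0.0]
ft_force: [0.1, -0.4, 1.4]
opening: -0.0
t: 96.65
eef_pos: [0.4034, -0.2283, 0.1581]
tcp_rot: [0.0, 0.017, 1.0, -0.0]
ft_force: [0.7, 0.7, 0.8]
opening: -0.0001
tcp [ 0.4034 -0.2283  0.1581] toolx yaw deg 178.1 tilt 0.04 open -0.0001 F [0.7 0.7 0.8] t 96.7
 turn share (tool z down, so negative of world) 0.0 other way -1.0 q7 1.97
 shift units [-0.08 -0.    6.4 ]
```

```bash

python3 - <<'E'
from h import *
e=np.array([.99945,-.0332]); n=np.array([.0332,.99945])
for cam in ('side','top'):
    ps,ds,cs=shot(cam); W=world(ds,cs); q=W[...,:2]-np.array([.5357,-.2318])
    print(cam,[np.nanmedian(W[...,2][(abs(q@e-k)<.005)&(abs(abs(q@n)-.018)<.007)&(W[...,2]>.04)&(W[...,2]<.09)]).round(4) for k in (-.042,-.02,.02,.042)])
E
python3 -m inch '[0,0,1,0,0,0,1,0,0,0,1,0,0,0,1,0,0,0,1,0]'
python3 -m inch '[0,0,1,0,0,0,0.35,0,0,0,0,0,0,0,0,0]'
python3 -c "
from h import *
rows([.5555,-.2335,.03],np.radians(178.1))"
```

```text
side [np.float64(0.065), np.float64(0.0657), np.float64(0.0648), np.float64(0.065)]
top [np.float64(0.0636), np.float64(0.064), np.float64(0.0638), np.float64(0.0643)]
t: 97.25
eef_pos: [0.4038, -0.2282, 0.0572]
tcp_rot: [0.0, 0.016, 1.0, -0.0]
ft_force: [-0.4, 0.1, -0.5]
opening: -0.0003
t: 97.65
eef_pos: [0.4033, -0.2284, 0.0316]
tcp_rot: [0.0, 0.017, 1.0, -0.0]
ft_force: [0.1, -0.8, 0.3]
opening: -0.0002
tcp [ 0.4033 -0.2284  0.0316] toolx yaw deg 178.11 tilt 0.05 open -0.0002 F [ 0.1 -0.8  0.3] t 97.7
 turn share (tool z down, so negative of world) 0.0 other way -1.0 q7 1.98
 shift units [-7.61 -0.    0.09]
```

```bash

python3 -m inch '[-0.3,0,0,0,-0.2,0,0,0,-0.2,0,0,0,-0.3,0,0,0,-0.4,0,0,0]'
python3 -m inch '[-0.4,0,0,0,-0.4,0,0,0,-0.4,0,0,0,-0.4,0,0,0,-0.4,0,0,0]'
python3 -m inch '[-0.4,0,0,0,-0.4,0,0,0,-0.4,0,0,0,-0.4,0,0,0,-0.4,0,0,0]'
python3 -m inch '[-0.4,0,0,0,-0.4,0,0,0,-0.3,0,0,0,0,0,0,0]'
python3 -c "
from h import *
rows([.5555,-.2335,.03],np.radians(178.1))
ps,ds,cs=shot('side'); crop('s33',ps,210,180,390,330,4)"
```

```text
t: 98.15
eef_pos: [0.4288, -0.2291, 0.031]
tcp_rot: [-0.002, 0.017, 1.0, 0.0]
ft_force: [-3.6, -0.0, 2.9]
opening: 0.0
t: 98.65
eef_pos: [0.471, -0.2304, 0.031]
tcp_rot: [-0.0, 0.017, 1.0, 0.0]
ft_force: [-4.7, -0.2, 1.4]
opening: -0.0001
t: 99.15
eef_pos: [0.5111, -0.2317, 0.031]
tcp_rot: [-0.0, 0.017, 1.0, 0.0]
ft_force: [-5.1, 1.3, 1.0]
opening: 0.0001
t: 99.55
eef_pos: [0.5347, -0.2326, 0.0313]
tcp_rot: [0.002, 0.016, 1.0, -0.0]
ft_force: [0.5, -0.1, -0.5]
opening: -0.0001
tcp [ 0.5347 -0.2326  0.0313] toolx yaw deg 178.13 tilt 0.18 open -0.0001 F [ 0.5 -0.1 -0.5] t 99.5
 turn share (tool z down, so negative of world) 0.0002 other way -0.9998 q7 1.9
 shift units [-1.04 -0.01  0.07]
```

View pics/s33.png

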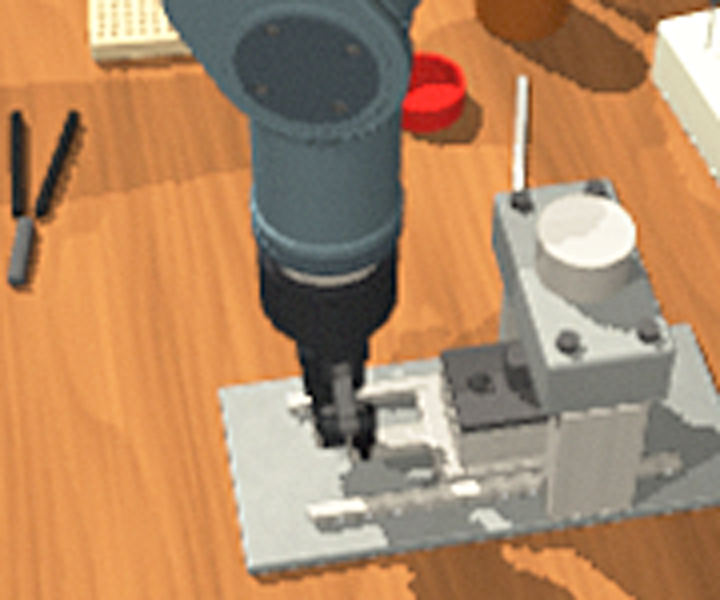

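Continue slowly until the stop.

```bash

python3 -m inch '[-0.3,0,0,0,-0.3,0,0,0,-0.2,0,0,0,-0.1,0,0,0,0,0,0,0]'
python3 -m inch '[-0.1,0,0,0,-0.1,0,0,0,0,0,0,0]'
python3 -m inch '[-0.1,0,0,0,0,0,0,0]'
python3 -m inch '[-0.1,0,0,0,0,0,0,0]'
```

```text
t: 100.1
eef_pos: [0.5512, -0.2335, 0.0312]
tcp_rot: [0.001, 0.017, 1.0, -0.0]
ft_force: [-1.6, 0.2, 0.6]
opening: -0.0003
t: 100.4
eef_pos: [0.5548, -0.2335, 0.0311]
tcp_rot: [0.0, 0.017, 1.0, -0.0]
ft_force: [-3.8, -0.8, 1.2]
opening: -0.0003
t: 100.6
eef_pos: [0.5561, -0.2335, 0.031]
tcp_rot: [-0.0, 0.017, 1.0, 0.0]
ft_force: [-4.8, -1.8, 2.6]
opening: -0.0003
t: 100.8
eef_pos: [0.5561, -0.2334, 0.0307]
tcp_rot: [-0.002, 0.017, 1.0, 0.0]
ft_force: [-9.6, 0.6, 6.1]
opening: 0.0002
```

```bash

python3 -m inch '[-0.1,0,0,0,-0.1,0,0,0,0,0,0,0]'
python3 -m inch '[0.3,0,0,0,0.5,0,0,0,0.7,0,0,0,0,0,-1,0,0,0,-1,0]'
python3 -m inch '[0,0,-1,0,0,0,-1,0,0,0,-1,0,0,0,-1,0,0,0,0,0]'
python3 -m inch '[0,1,0,0,0,1,0,0,0,1,0,0,0,1,0,0,0,1,0,0]'
python3 -m inch '[0,1,0,0,0,1,0,0,0,1,0,0,0,1,0,0,0,1,0,0]' >/dev/null
python3 -m inch '[0,1,0,0,0,1,0,0,0,1,0,0,0,1,0,0,0,0,0,0]' 
python3 - <<'E'
from h import *
rows()
ps,ds,cs=shot('side'); save('s34',ps); p,d,c=shot('top'); save('t34',p); crop('s34c',ps,210,180,390,330,4)
ko=np.array([.5745,-.233,.054]); print('knob home expected side px',(proj(ko,cs)-[210,180])*4)
E
```

```text
t: 101.1
eef_pos: [0.5562, -0.2333, 0.03]
tcp_rot: [-0.006, 0.017, 1.0, 0.001]
ft_force: [-18.4, 1.4, 13.2]
opening: 0.0001
t: 101.6
eef_pos: [0.5327, -0.2323, 0.0714]
tcp_rot: [0.0, 0.017, 1.0, 0.0]
ft_force: [0.3, -0.4, 0.1]
opening: -0.0002
t: 102.1
eef_pos: [0.5354, -0.2332, 0.1542]
tcp_rot: [0.004, 0.016, 1.0, -0.001]
ft_force: [0.4, -0.1, -0.1]
opening: 0.0003
t: 102.6
eef_pos: [0.5361, -0.1315, 0.1505]
tcp_rot: [0.0, 0.016, 1.0, 0.0]
ft_force: [0.4, -0.2, 0.7]
opening: 0.0
t: 103.6
eef_pos: [0.5419, 0.0512, 0.1506]
tcp_rot: [0.0, 0.014, 1.0, 0.001]
ft_force: [-0.6, 0.3, 0.8]
opening: 0.0
tcp [0.5419 0.0512 0.1506] toolx yaw deg 178.39 tilt 0.14 open 0.0 F [-0.6  0.3  0.8] t 103.6
knob home expected side px [397.59706592 402.83293213]
```

View pics/s34c.png

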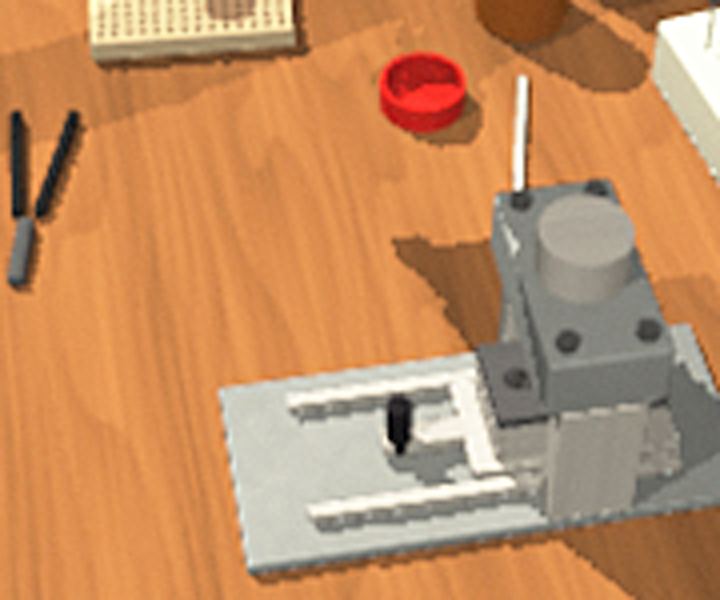

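View pics/t34.png

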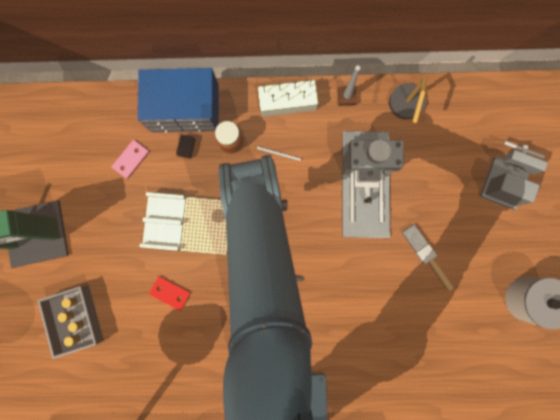

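```bash
python3 -c "
from workcell import robot
print(robot.sign_off())"
```

```text
the job is handed in; nothing more can be done
None
```

I handed the job in at about t = 104 s. All four spacer plates and the pressure plate are on the pins, and the bed is home under the press head.

- **Bed out:** I drew the bed out by the knob until it hit its end stop; the force rose to about 54 N there.
- **Spacer plates:** I pushed a1, a2, b1 and b2 in turn off the rack onto the board and threaded each over the pins. Pictures showed the lower plates staying put.
- **Pressure plate:** it had been knocked aside during the run, so I located it again before gripping it by its rib and laying it on top.
- **Bed home:** I pushed the knob in until the force rose to about 18 N with no further movement.

**Last checks:**
- Before the bed went home, the top camera read the pressure plate's upper face at about 64 mm at four points (63.6–64.3 mm). That matches four plates and the pressure plate lying flat. The side camera read about 1 mm higher, as it did everywhere.
- With the bed home, the knob was within about 2 mm of where the home position puts it, and the part of the stack in view lay flat under the head.
- The bystanders I could see looked unmoved. In the last pictures the arm partly hid the pliers from the top camera, but the side camera showed them in place.
- The arm was clear of everything.

**Where checks disagreed:** plate a1's position on the board differed by a few millimetres between pictures. The arm was still settling in one of them, so I used settled pictures from then on. Plate detection failed for b1, so I used its holes instead. I lined up all five plates with the pins by eye in the wrist camera before lowering them.

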